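# Lock the stop collar on the tape roll shaft

## Robot

A 6-joint arm with a two-finger parallel gripper is mounted at the origin on the work surface. World frame = base frame: x ahead of the robot, y to its left, z up, the work surface at z = 0. Lengths are in m, angles in rad, forces in N, time in s.
With the tool pointing down it reaches from about 0.3 to 0.875 m from the base axis. Payload 6.4 kg.
Tool frame: the origin (TCP) lies midway between the tips of the shut fingers; the grasp point (between the pads) lies 19 mm behind it (ctrl.pinch_z is the distance from the TCP to the grasp point, in m); z points along the fingers, y is the line along which they close (so a half turn about z gives the same grasp; the last joint's range is limited). The gripper opens to 85 mm and grips with 20 to 120 N. Pads are 22 mm wide; open, the fingers measure 114 mm over their backs; the gripper's body (76 mm by 85 mm) begins 54 mm behind the grasp point. The pads swing forward as they close: fully open they stand 13 mm farther back than shut.
Start: joints at [1.029, 0.181, 1.607, -0, 1.354, -0.206], TCP at [0.189, 0.543, 0.195] pointing down, gripper open.
Joint ranges: [-2.99, 2.99], [-0.89, 2.07], [0.3, 2.58], [-1.14, 4.28], [0, 2.63], [-3.12, 3.12]. Speed limits (rad/s): [2.57, 2.57, 3.01, 3.14, 3.14, 3.14].

## Interface

Orientations are given as a unit quaternion [w, x, y, z].
In Python, from bench import ctrl gives the robot as it stands.
- The arm moves only by the tool apply_moves, never from a script. Its argument "moves" is a list of rows, each an object with "jaw": the opening, from 0 (shut) to 1 (fully open); "offset": the shift along the tool's x, y, z in mm, a list of three; "rot": the turn, a rotation vector about the tool's x, y, z in degrees, a list of three. In form: [{"jaw": jaw, "offset": [dx, dy, dz], "rot": [ax, ay, az]}, ...]. A call has exactly 5 rows; each row shifts and turns the commanded pose from where the row before left it, along the tool's axes as they then stand; what a row does not reach is not made up. A row lasts 1/8 s, in which the tool goes at most 62.5 mm and 10.7 degrees, less where a joint would pass 70% of its speed; a pose out of reach is approached as far as the arm can. A call is refused whole if a number of a shift passes 62.5 or a number of a turn 10.7, either way. A call with a gripper value outside its range is refused whole. The fingers move at their own pace and stop on an object; the grip force is fixed at half the most. Time passes only in rows, so rows that do not move let the fingers close, or fill a call up. It gives the time, the measured TCP pose, the force, the opening and the grip force at its end, in the units of the state.
- ctrl.get_obs(): the state, without advancing time (a new reading comes with each control period).
- ctrl.camera(name): name is "scene" or "top"; returns (picture, depth): 400x640x3 uint8, red, green, blue; 400x640 float32, m along the optical axis (not along the pixel's ray), 0 where there is no reading.
- ctrl.camera_params(name): a dict with "K" (3x3 intrinsics, pixels), "dist" ([k1, k2, p1, p2, k3] as OpenCV has them; the pictures are not rectified), "cam_to_world" (4x4, takes a point from camera to world coordinates). Camera axes: x right, y down, z forward; pixel columns grow to the right and rows downward; lengths in m; the calibration is good to about 2 mm. A picture is of the moment at which its call begins. camera_params takes no time and is no camera call.
- ctrl.hand_in(): hands the job in; it is judged then, once.
Trained networks look in the newest picture that a camera, given by its name, has taken for a name from the list of things; names that differ only in an ending like _2 or _b are one class to them, and where a whole thing is asked for, a point or a joint stands for the part that bears it (a point fixed in the world has none). Each returns a list of dicts, best first, with "score" (0 to 1); they miss things now and then, are a little off and sometimes report something else, mostly with a low value. They report only what shows in the picture. A call takes as long as a camera call.
- ctrl.outline_of(camera, target): "region" (400x640 bool, what is visible of it) and "position" ([column, row] in pixels, amid what is visible of it).
The state is a dict: "time_s": time; "q": joint angles; "dq": joint speeds; "joint_efforts": joint torques, N m; "eef_pos": TCP position; "eef_rot": TCP orientation; "wrist_force": force on the tool from outside, world axes, zero at the start; "torque": the same for the moment, N m; "opening": opening from 0.0 (shut) to 1.0 (fully open); "grasp_force": force on a finger pad.
Only numpy, scipy, OpenCV 4.12 (cv2) and the standard library are available. Lean on these libraries where they do the work, as an engineer would, in place of code of your own. Each camera call takes 0.05 s, during which the arm holds its last target. There are 200 camera calls.

## Task

Lock the stop collar on the shaft of the tape roll stand: turn the collar round the shaft until its set screw faces the shaft's flat (feel for it), then tighten the screw clockwise by its wing knob until its shoe sits square on the flat, hand-tight but never forced. Leave the parts and tools lying around it where they are, and let go of the knob at the end.

Things in the scene. Friction and masses are not known exactly. Their poses are not given: they have to be found in the camera images.
- stand: Cream roll stand fixed to the bench, base 180 x 270 x 14 mm; its upright (+y side) carries on one side only a 32 mm steel shaft with a brown tape roll, 96 mm across, 90 wide, its near face 44 mm from the collar's mid plane. Origin on the bench under the collar; y along the shaft to the roll, x away from the robot, z up. The shaft is braked (holds 4 N m).
- shaft_axis (a point): Point on the shaft's axis in the collar's mid plane, 150 mm above the bench. Shaft radius 16 mm. Its bare length has one bright milled flat, 20 mm wide, 12.5 mm from the axis, that looks up but leans up to 0.3 rad either way about the shaft. That lean is not measured: it shows at the bare end and is felt through the screw.
- shaft_end (a point): Centre of the shaft's free end, 60 mm from shaft_axis towards the stand's -y; the end shows the D section and the flat. Its frame is the stand's and does not show the flat's lean.
- collar (a joint): Angle of the dark steel stop collar (60 mm outside, 24 wide) about the shaft, rad: 0 = set screw straight up, positive = leaning to the stand's -x, the robot's side. Starts at 0.5 to 0.75. It turns with a drag of 0.1 N m, stays where left, cannot shift along the shaft.
- knob (a point): Middle of the grip of the set screw's black wing knob, 68 mm from the shaft's axis (nearer as the screw goes in). Grip: bar 12 mm thick, 40 long, 26 tall (55 to 81 mm from the axis) with flat faces; under it a neck of 18 mm diameter (46 to 56 mm), then the bare 12 mm screw. Frame: z outwards along the screw, y along the bar, x across it.
- screw (a joint): Turn of the set screw, rad, positive = tightening (clockwise seen from outside). Starts at -0.25 to 0.25; at 0 the bar lies along the shaft. Quick thread: 1.59 mm inwards per rad, drag 0.16 N m while turning (about 0.03 is felt once the hand stops); it stays where left, preload too. The shoe meets the shaft's round at about 0.35 rad, the flat when square at about 2.15.
- shoe: White nylon shoe on the screw's inner end, inside the collar, 15 x 18 mm; does not turn with the screw. Origin mid bearing face: 15.9 mm from the shaft's axis with the screw at 0, 15.4 on the round, 12.5 or less on the flat. Springy: about 100 N per mm. With the hand stopped the knob's torque, above that drag, is 0.0016 N m per N of shoe force: hand-tight is about 80 N (0.13 N m), over 160 N spoils it.
- near_edge: The shoe's bearing edge on the collar's -x side (3 mm wide, 4.5 to 7.5 mm from the screw's axis). If the collar is off square one edge meets the flat early and jams the screw; the collar then rocks only until either edge bears, evenly about the flat's middle.
- far_edge: The shoe's other bearing edge, on the collar's +x side. Square and tight, both edges bear on the flat. Over about 10 N sideways at the knob against an edge spoils the shoe.
- bell: Loose blue clamping bell of the tester, 104 mm wide, 66 mm tall, origin in the middle of its underside; to be left alone.
- clamp_ring: Loose steel clamp ring, 92 mm across, 18 mm tall, origin in the middle of its underside; to be left alone.
- spare_cone: Loose grey spare core cone, 52 mm across, 33 mm tall, origin in the middle of its underside; to be left alone.
- driver: Loose red-handled screwdriver lying on the bench, 200 mm long, 26 mm thick, origin under its middle; to be left alone.

How it is judged:
By the outcome, as a careful person would: the job done as asked, in the order asked, and still so for the second after the job is handed in, with the robot touching nothing.
It also fails if it takes over 72 s, if anything falls off the work surface, if the arm or the gripper's body presses on something with over 40 N, if the wrist force passes 120 N, or if a joint passes its speed limit or range.

## Working session

There is one attempt and no reset: what is moved stays moved. The work goes in short steps, Python scripts to look and compute and a tool call to move; the robot and the scene stay as the last step left them, time stands still between calls to the robot, and variables do not carry over. Pictures are saved under pics/ and viewed, at most 10 in all, crops included, and the job is handed in when it is done.

Besides the shell and the picture viewer there is one more tool, called after "Request:" as name([rows], argument=value, ...), one row to a line, values as JSON. apply_moves: Moves the arm, as the interface text tells. Its arguments: {"type":"object","properties":{"moves":{"type":"array"}},"required":["moves"]}

```bash
ls; mkdir -p pics
cat > h.py <<'E'
import numpy as np, cv2
from bench import ctrl
from scipy.spatial.transform import Rotation as R
def P(cam,uv,d):
    p=ctrl.camera_params(cam);uv=np.atleast_2d(np.float64(uv))
    n=cv2.undistortPoints(uv[:,None],np.array(p['K']),np.array(p['dist']))[:,0]
    c=np.c_[n,np.ones(len(n))]*np.atleast_1d(d)[:,None]
    T=np.array(p['cam_to_world']);return c@T[:3,:3].T+T[:3,3]
def proj(cam,X):
    p=ctrl.camera_params(cam);T=np.linalg.inv(np.array(p['cam_to_world']))
    return cv2.projectPoints(np.atleast_2d(X).astype(float),cv2.Rodrigues(T[:3,:3])[0],T[:3,3],np.array(p['K']),np.array(p['dist']))[0][:,0]
def cloud(cam,dep,m):
    v,u=np.nonzero(m&(dep>0));return P(cam,np.c_[u,v],dep[v,u])
E
cat > a.py <<'E'
from h import *
for c in('scene','top'):
    im,d=ctrl.camera(c);cv2.imwrite(f'pics/{c}0.png',im[:,:,::-1]);np.save(f'{c}d.npy',d)
    p=ctrl.camera_params(c);print(c,np.round(p['cam_to_world'],3).tolist(),np.round(p['K'],0).tolist())
    for n in('stand','shaft_axis','knob','collar','bell','clamp_ring','spare_cone','driver'):
        try:
          for o in ctrl.outline_of(c,n)[:2]:
            x=cloud(c,d,o['region'])
            print(n,round(o['score'],2),np.round(o['position']),o['region'].sum(),np.round(np.median(x,0),3) if len(x) else'',np.round(np.percentile(x,[3,97],axis=0),3).tolist())
        except Exception as e: print(n,e)
print(ctrl.get_obs())
E
python3 a.py
```

```text
pics
scene [[0.706, 0.457, -0.541, 1.205], [0.708, -0.467, 0.53, -0.662], [-0.011, -0.757, -0.653, 0.944], [0.0, 0.0, 0.0, 1.0]] [[405.0, 0.0, 319.0], [0.0, 405.0, 195.0], [0.0, 0.0, 1.0]]
stand 0.95 [351. 199.] 5117 [0.579 0.079 0.017] [[0.491, -0.038, 0.009], [0.647, 0.199, 0.198]]
shaft_axis 0.68 [346. 201.] 5229 [0.579 0.08  0.017] [[0.485, -0.038, 0.008], [0.648, 0.202, 0.198]]
knob 0.67 [319. 173.] 102 [0.523 0.015 0.2  ] [[0.514, 0.0, 0.182], [0.537, 0.035, 0.214]]
knob 0.55 [348. 201.] 5259 [0.578 0.08  0.017] [[0.484, -0.039, 0.008], [0.647, 0.207, 0.198]]
collar 0.66 [325. 183.] 437 [0.549 0.014 0.172] [[0.345, -0.0, -0.002], [0.59, 0.21, 0.212]]
clamp_ring 0.92 [217. 299.] 747 [ 0.527 -0.4    0.016] [[0.482, -0.438, 0.001], [0.566, -0.358, 0.02]]
clamp_ring 0.22 [328. 182.] 343 [0.557 0.013 0.177] [[0.513, 0.0, 0.132], [0.59, 0.033, 0.212]]
spare_cone 0.71 [268. 283.] 260 [ 0.613 -0.278  0.021] [[0.587, -0.294, -0.001], [0.628, -0.256, 0.034]]
spare_cone 0.6 [346. 201.] 5207 [0.579 0.079 0.017] [[0.489, -0.039, 0.009], [0.647, 0.201, 0.198]]
driver 0.7 [389. 180.] 147 [0.5
[... 1102 characters left out ...]
3, 0.029]]
{'time_s': 0.9, 'q': array([ 1.02873001e+00,  1.80796411e-01,  1.60700288e+00,  3.75291118e-05,
        1.35381594e+00, -2.06297249e-01]), 'dq': array([ 0.00122487,  0.00118551, -0.00140453,  0.00161467, -0.00084137,
        0.00113838]), 'joint_efforts': array([ 5.25630239e-04, -4.44846010e+01, -3.51675904e+01, -2.62392941e-04,
        7.45637080e-04,  1.49012050e-05]), 'eef_pos': array([0.18943441, 0.54290958, 0.19508908]), 'eef_rot': array([-2.11828230e-05,  1.67100983e-01,  9.85939786e-01, -3.81001222e-06]), 'wrist_force': array([-0.05095465,  0.04656079,  0.65651447]), 'torque': array([-0.00791958, -0.02369188, -0.01244273]), 'grasp_force': 0.0, 'opening': 1.0016900915333704}
```

```bash
cat > b.py <<'E'
from h import *
for c,(x0,y0,w,h) in dict(scene=(260,130,150,110),top=(230,140,150,110)).items():
    im=cv2.imread(f'pics/{c}0.png')[y0:y0+h,x0:x0+w]
    globals()[c]=cv2.resize(im,None,fx=5,fy=5,interpolation=cv2.INTER_CUBIC)
cv2.imwrite('pics/s1.png',scene);cv2.imwrite('pics/t1.png',top)
d=np.load('topd.npy')
x=cloud('top',d,np.ones_like(d,bool))
s=x[(x[:,0]>.4)&(x[:,0]<.72)&(x[:,1]>-.12)&(x[:,1]<.25)]
# base plate
b=s[(s[:,2]>.008)&(s[:,2]<.022)]
print('base',cv2.minAreaRect((b[:,:2]*1000).astype(np.float32)))
# shaft free part ridge and roll ridge
t=s[(s[:,2]>.12)]
for y in np.arange(-.07,.22,.01):
    k=t[abs(t[:,1]-y)<.005]
    if len(k): print(round(y,2),len(k),np.round(k[:,0].min(),3),np.round(k[:,0].max(),3),np.round(k[:,2].max(),3))
E
python3 b.py
```

```text
base ((560.2132568359375, 65.5693359375), (302.71246337890625, 367.6284484863281), 1.885682463645935)
-0.04 41 0.544 0.575 0.168
-0.03 56 0.543 0.572 0.17
-0.02 56 0.543 0.572 0.168
-0.01 52 0.543 0.572 0.169
0.0 79 0.505 0.573 0.217
0.01 131 0.505 0.588 0.218
0.02 139 0.503 0.588 0.218
0.03 116 0.503 0.588 0.216
0.04 80 0.506 0.581 0.212
0.05 99 0.532 0.583 0.18
0.06 147 0.512 0.605 0.2
0.07 171 0.512 0.606 0.204
0.08 159 0.512 0.601 0.203
0.09 155 0.512 0.602 0.203
0.1 158 0.511 0.602 0.202
0.11 162 0.511 0.603 0.204
0.12 171 0.511 0.602 0.201
0.13 161 0.511 0.603 0.203
0.14 159 0.511 0.604 0.202
0.15 142 0.511 0.604 0.2
0.16 55 0.518 0.596 0.196
0.17 117 0.527 0.591 0.187
0.18 118 0.525 0.59 0.189
0.19 295 0.504 0.612 0.2
0.2 165 0.504 0.612 0.215
0.21 88 0.53 0.587 0.215
0.22 97 0.529 0.586 0.216
```

View pics/s1.png

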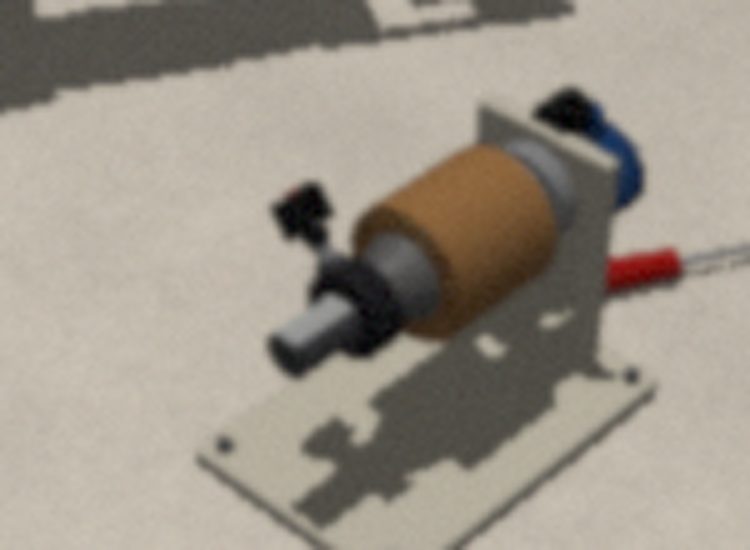

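View pics/t1.png

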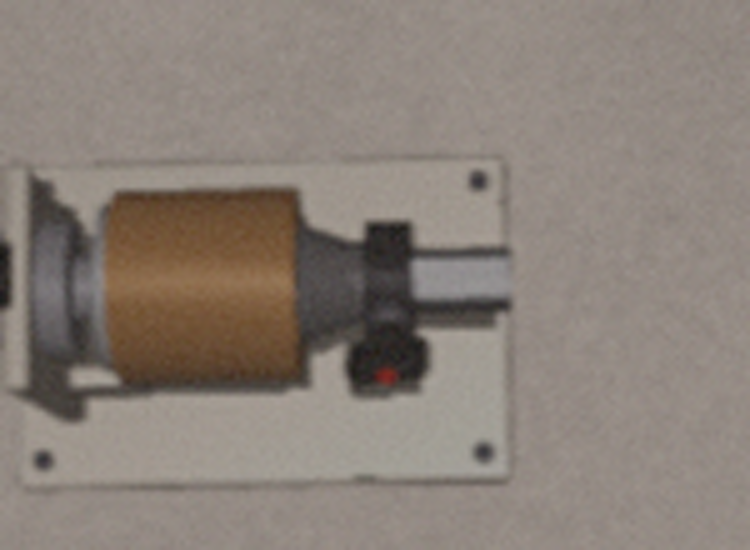

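```bash
cat > c.py <<'E'
from h import *
D=[];
for c in('top','scene'):
    d=np.mean([ctrl.camera(c)[1] for _ in range(4)],0); np.save(c+'d.npy',d)
    x=cloud(c,d,np.ones_like(d,bool))
    r=x[(abs(x[:,0]-.557)<.06)&(x[:,2]>.155)&(x[:,1]>.07)&(x[:,1]<.135)]
    # cylinder fit to roll: radius .048, axis x=x0+k*(y-.1), z0 free
    from scipy.optimize import least_squares as L
    f=lambda p,r=r:np.hypot(r[:,0]-p[0]-p[1]*(r[:,1]-.1),r[:,2]-p[2])-.048
    s=L(f,[.557,0,.15],loss='soft_l1',f_scale=.002);print(c,'roll',len(r),np.round(s.x,4),np.std(f(s.x)))
    x0=s.x[0]+s.x[1]*(-.125);z0=s.x[2]
    sh=x[(x[:,1]>-.04)&(x[:,1]<-.002)&(abs(x[:,0]-x0)<.02)&(x[:,2]>.14)]
    a,b=sh[:,0]-x0,sh[:,2]-z0
    g=lambda p:np.minimum(np.hypot(a,b),16e9) if 0 else 0
    def res(p):
        phi=p[0];n=-np.sin(phi)*(a-p[2])+np.cos(phi)*(b-p[1]);t=np.hypot(a-p[2],b-p[1])
        return np.where(abs(np.arctan2(-(a-p[2]),b-p[1])-phi)<.674,n-.0125,t-.016)
    best=min((L(res,[q,0,0],loss='soft_l1',f_scale=.002,diff_step=1e-3) for q in np.arange(-.35,.36,.05)),key=lambda s:s.cost)
    print(' shaft',len(sh),np.round(best.x,4),np.std(res(best.x)))
    for q in np.arange(-.3,.31,.1):print('  ',round(q,1),round(1e6*L(lambda e:res([q,*e]),[0,0],loss='soft_l1',f_scale=.002).cost,2))
    k=x[(x[:,2]>.185)&(x[:,0]<.545)&(x[:,1]<.05)&(x[:,1]>-.03)&(x[:,0]>.48)]
    print(' knob',len(k),np.round(k.mean(0),4),np.round(np.percentile(k,[2,98],axis=0),3).tolist())
    e=x[(abs(x[:,0]-x0)<.012)&(x[:,2]>.15)];
    print(' end y',np.round(np.percentile(e[e[:,1]<0][:,1],[1]),4),'collar y',np.round(np.percentile(x[(x[:,2]>.14)&(x[:,0]>x0+.018)&(x[:,0]<x0+.03)&(x[:,1]<.045)][:,1],[3,50,97]),4))
    for y in np.arange(-.045,.07,.004):
        q=e[abs(e[:,1]-y)<.002]
        if len(q):print('  y%.3f z%.4f'%(y,np.median(q[:,2])),end='')
    print()
    cl=x[(x[:,2]>.19)&(x[:,1]<.04)]
E
python3 c.py
```

```text
top roll 1035 [ 0.5591 -0.0032  0.1501] 0.03556038156077509
 shaft 205 [-5.887e-01  3.000e-04  5.000e-04] 0.025930573315601523
   -0.3 2309.68
   -0.2 2330.21
   -0.1 2339.25
   0.0 2336.02
   0.1 2332.84
   0.2 2326.25
   0.3 2314.06
 knob 196 [0.5148 0.0174 0.2462] [[0.494, -0.013, 0.192], [0.534, 0.044, 0.489]]
 end y [-0.5197] collar y [-0.4846  0.0123  0.0385]
  y-0.041 z0.1628  y-0.037 z0.1627  y-0.033 z0.1631  y-0.029 z0.1631  y-0.025 z0.1633  y-0.021 z0.1629  y-0.017 z0.1629  y-0.013 z0.1625  y-0.009 z0.1626  y-0.005 z0.1630  y-0.001 z0.1629  y0.003 z0.1633  y0.007 z0.1794  y0.011 z0.1797  y0.015 z0.1797  y0.019 z0.1792  y0.023 z0.1801  y0.027 z0.1791  y0.031 z0.1703  y0.035 z0.1707  y0.039 z0.1704  y0.043 z0.1728  y0.047 z0.1737  y0.051 z0.1750  y0.055 z0.1775  y0.059 z0.1786  y0.063 z0.1956  y0.067 z0.1972
scene roll 437 [ 0.5604 -0.0019  0.1492] 0.005023809878627301
 shaft 116 [4.723e-01 1.000e-04 0.000e+00] 0.007711630010578589
   -0.3 382.53
   -0.2 360.84
   -0.1 337.27
   0.0 320.86
   0.1 312.74
   0.2 311.51
   0.3 313.57
 knob 124 [0.5207 0.0152 0.2038] [[0.501, -0.002, 0.188], [0.536, 0.036, 0.236]]
 end y [-0.6935] collar y [-0.5601  0.0137  0.0426]
  y-0.041 z0.1567  y-0.037 z0.1618  y-0.033 z0.1623  y-0.029 z0.1617  y-0.025 z0.1620  y-0.021 z0.1617  y-0.017 z0.1616  y-0.013 z0.1616  y-0.009 z0.1619  y-0.005 z0.1617  y-0.001 z0.1621  y0.003 z0.1623  y0.007 z0.1704  y0.011 z0.1783  y0.015 z0.1782  y0.019 z0.1785  y0.023 z0.1782  y0.027 z0.1781  y0.031 z0.1781  y0.035 z0.1709  y0.039 z0.1695  y0.043 z0.1708  y0.047 z0.1725  y0.051 z0.1744  y0.055 z0.1750  y0.059 z0.1762  y0.063 z0.1868  y0.067 z0.1969
```

```bash
cat > d.py <<'E'
from h import *
for c in('top','scene'):
    d=np.load(c+'d.npy');x=cloud(c,d,np.ones_like(d,bool))
    s=x[(x[:,1]>-.035)&(x[:,1]<0)&(abs(x[:,0]-.559)<.02)&(x[:,2]>.145)&(x[:,2]<.175)]
    for b in np.arange(.540,.580,.002):
        k=s[abs(s[:,0]-b)<.001]
        if len(k):print(round(b,3),len(k),np.round(np.median(k[:,2]),4),end=' | ')
    i=s[abs(s[:,0]-.558)<.007];p=np.polyfit(i[:,0],i[:,2],1);print(c,'slope->lean',np.arctan(p[0]),len(i))
    # knob: top face
    k=x[(x[:,2]>.18)&(x[:,2]<.23)&(abs(x[:,0]-.52)<.03)&(x[:,1]<.045)&(x[:,1]>-.015)]
    u=k-np.array([.5595,.0175,.15]);th=.62
    print('knob',np.round(k.mean(0),4),np.round(np.percentile(k,[2,98],axis=0),3).tolist(),'ang',np.round(np.median(np.arctan2(-u[:,0],u[:,2])),3),'maxr',np.round(np.percentile(np.hypot(u[:,0],u[:,2]),98),4))
    top=k[np.hypot(u[:,0],u[:,2])>.077];ut=top-np.array([.5595,.0175,.15])
    print('topface',len(top),np.round(top.mean(0),4),'ang',np.arctan2(-ut[:,0],ut[:,2]).mean(), 'rect',cv2.minAreaRect((np.c_[np.cos(th)*ut[:,0]+np.sin(th)*ut[:,2],ut[:,1]]*1e3).astype(np.float32)))
E
python3 d.py
```

```text
0.544 22 0.1524 | 0.546 17 0.159 | 0.548 10 0.1609 | 0.55 11 0.1628 | 0.552 15 0.1631 | 0.554 15 0.1626 | 0.556 13 0.1627 | 0.558 6 0.1625 | 0.56 8 0.1627 | 0.562 15 0.1631 | 0.564 15 0.1633 | 0.566 13 0.1636 | 0.568 7 0.1632 | 0.57 7 0.1616 | 0.572 14 0.16 | top slope->lean 0.02616658078294916 87
knob [0.5188 0.0171 0.2037] [[0.503, -0.001, 0.18], [0.547, 0.037, 0.215]] ang 0.641 maxr 0.0831
topface 74 [0.508  0.0175 0.212 ] ang 0.6928299857254122 rect ((-6.218932628631592, 0.34125518798828125), (10.628870010375977, 38.02174758911133), 5.320687770843506)
0.55 2 0.1608 | 0.552 5 0.1615 | 0.554 5 0.162 | 0.556 5 0.1611 | 0.558 4 0.1619 | 0.56 5 0.1623 | 0.562 3 0.1619 | 0.564 5 0.1623 | 0.566 3 0.1622 | 0.568 4 0.1626 | 0.57 8 0.1623 | 0.572 7 0.1604 | 0.574 14 0.1584 | 0.576 23 0.1514 | 0.578 2 0.1542 | scene slope->lean 0.0463810632632282 32
knob [0.5235 0.0156 0.1999] [[0.509, -0.002, 0.18], [0.544, 0.036, 0.213]] ang 0.621 maxr 0.0794
topface 14 [0.5112 0.016  0.212 ] ang 0.6623970045495609 rect ((-3.4345240592956543, -1.5333690643310547), (5.943500518798828, 32.786312103271484), 5.887228488922119)
```

```bash
cat >> h.py <<'E'
A=np.array([.5595,.0175,.150])
def pose(th,s,r,A=A):
    # tool pose at collar angle th, screw angle s, tcp radius r
    u=np.array([-np.sin(th),0,np.cos(th)])
    M=np.c_[[0,1,0],[np.cos(th),0,np.sin(th)],-u]
    return A+r*u,R.from_matrix(M)*R.from_rotvec([0,0,s])
def cur():
    o=ctrl.get_obs();q=o['eef_rot'];return o['eef_pos'],R.from_quat([q[1],q[2],q[3],q[0]]),o
def plan(p,r,tp,tr,n,jaw):
    rv=(r.inv()*tr).as_rotvec()
    out=[]
    for i in range(n):
        d=r.inv().apply((tp-p)/(n-i));w=(r.inv()*tr).as_rotvec()/(n-i)
        d=np.round(d*1e3,1);w=np.round(np.degrees(w),1)
        out.append({"jaw":jaw,"offset":d.tolist(),"rot":w.tolist()})
        p=p+r.apply(d/1e3);r=r*R.from_rotvec(np.radians(w))
    for o in out:print(str(o).replace("'",'"')+',')
    return p,r
E
python3 - <<'E'
from h import *
p,r,o=cur()
t,tr=pose(.68,0,.125)
m=np.array([.33,.28,.33])
h=r*R.from_rotvec((r.inv()*tr).as_rotvec()*.5)
p,r=plan(p,r,m,h,5,1.0)
print()
plan(p,r,t,tr,10,.7)
E
```

```text
{"jaw": 1.0, "offset": [-43.9, -40.4, -27.0], "rot": [-3.4, -2.4, 6.8]},
{"jaw": 1.0, "offset": [-49.4, -33.2, -27.2], "rot": [-3.4, -2.4, 6.8]},
{"jaw": 1.0, "offset": [-54.0, -25.5, -26.8], "rot": [-3.4, -2.4, 6.8]},
{"jaw": 1.0, "offset": [-57.6, -17.3, -25.7], "rot": [-3.4, -2.4, 6.8]},
{"jaw": 1.0, "offset": [-60.2, -8.8, -24.1], "rot": [-3.3, -2.4, 6.7]},

{"jaw": 0.7, "offset": [-29.1, -6.6, 9.9], "rot": [-1.7, -1.2, 3.4]},
{"jaw": 0.7, "offset": [-29.2, -5.1, 10.3], "rot": [-1.7, -1.2, 3.4]},
{"jaw": 0.7, "offset": [-29.2, -3.7, 10.8], "rot": [-1.7, -1.2, 3.4]},
{"jaw": 0.7, "offset": [-29.2, -2.3, 11.3], "rot": [-1.7, -1.2, 3.4]},
{"jaw": 0.7, "offset": [-29.0, -1.0, 11.9], "rot": [-1.7, -1.2, 3.4]},
{"jaw": 0.7, "offset": [-28.8, 0.4, 12.5], "rot": [-1.7, -1.2, 3.4]},
{"jaw": 0.7, "offset": [-28.5, 1.7, 13.1], "rot": [-1.7, -1.2, 3.4]},
{"jaw": 0.7, "offset": [-28.0, 3.0, 13.8], "rot": [-1.7, -1.2, 3.4]},
{"jaw": 0.7, "offset": [-27.5, 4.2, 14.5], "rot": [-1.7, -1.2, 3.4]},
{"jaw": 0.7, "offset": [-27.0, 5.5, 15.2], "rot": [-1.6, -1.2, 3.3]},
```

Request:
apply_moves([
  {"jaw": 1.0, "offset": [-43.9, -40.4, -27.0], "rot": [-3.4, -2.4, 6.8]},
  {"jaw": 1.0, "offset": [-49.4, -33.2, -27.2], "rot": [-3.4, -2.4, 6.8]},
  {"jaw": 1.0, "offset": [-54.0, -25.5, -26.8], "rot": [-3.4, -2.4, 6.8]},
  {"jaw": 1.0, "offset": [-57.6, -17.3, -25.7], "rot": [-3.4, -2.4, 6.8]},
  {"jaw": 1.0, "offset": [-60.2, -8.8, -24.1], "rot": [-3.3, -2.4, 6.7]},
])

```text
time_s: 1.92
eef_pos: [0.324, 0.2904, 0.3252]
eef_rot: [0.127, 0.444, 0.878, 0.127]
wrist_force: [0.9, 0.2, 0.4]
opening: 0.998
grasp_force: 0.0
```

Run:
```python
from h import *
p,r,o=cur();print(p,o['time_s'])
t,tr=pose(.68,0,.125)
plan(p,r,t,tr,10,.7)
```

```text
[0.3240364  0.29036009 0.32521747] 1.925
{"jaw": 0.7, "offset": [-30.3, -6.5, 9.6], "rot": [-1.7, -1.2, 3.4]},
{"jaw": 0.7, "offset": [-30.4, -5.0, 10.0], "rot": [-1.7, -1.2, 3.4]},
{"jaw": 0.7, "offset": [-30.5, -3.5, 10.5], "rot": [-1.7, -1.2, 3.4]},
{"jaw": 0.7, "offset": [-30.4, -2.0, 11.1], "rot": [-1.7, -1.2, 3.4]},
{"jaw": 0.7, "offset": [-30.2, -0.6, 11.7], "rot": [-1.7, -1.2, 3.4]},
{"jaw": 0.7, "offset": [-30.0, 0.9, 12.3], "rot": [-1.6, -1.2, 3.4]},
{"jaw": 0.7, "offset": [-29.6, 2.3, 13.0], "rot": [-1.7, -1.2, 3.3]},
{"jaw": 0.7, "offset": [-29.2, 3.6, 13.7], "rot": [-1.6, -1.2, 3.4]},
{"jaw": 0.7, "offset": [-28.6, 4.9, 14.4], "rot": [-1.7, -1.2, 3.3]},
{"jaw": 0.7, "offset": [-28.0, 6.1, 15.2], "rot": [-1.6, -1.2, 3.4]},
```

Request:
apply_moves([
  {"jaw": 0.7, "offset": [-30.0, -6.5, 9.6], "rot": [-1.7, -1.2, 3.4]},
  {"jaw": 0.7, "offset": [-30.0, -5.0, 10.0], "rot": [-1.7, -1.2, 3.4]},
  {"jaw": 0.7, "offset": [-30.0, -3.5, 10.5], "rot": [-1.7, -1.2, 3.4]},
  {"jaw": 0.7, "offset": [-30.0, -2.0, 11.1], "rot": [-1.7, -1.2, 3.4]},
  {"jaw": 0.7, "offset": [-30.0, -0.6, 11.7], "rot": [-1.7, -1.2, 3.4]},
])

```text
time_s: 2.55
eef_pos: [0.4019, 0.1563, 0.2848]
eef_rot: [0.184, 0.564, 0.784, 0.184]
wrist_force: [-0.4, 0.5, 0.2]
opening: 0.702
grasp_force: 0.0
```

Request:
apply_moves([
  {"jaw": 0.7, "offset": [-29.0, 0.9, 12.3], "rot": [-1.6, -1.2, 3.4]},
  {"jaw": 0.7, "offset": [-29, 2.3, 13.0], "rot": [-1.7, -1.2, 3.3]},
  {"jaw": 0.7, "offset": [-28, 3.6, 13.7], "rot": [-1.6, -1.2, 3.4]},
  {"jaw": 0.7, "offset": [-22, 4.9, 12], "rot": [-1.7, -1.2, 3.3]},
  {"jaw": 0.7, "offset": [0, 0, 0], "rot": [0, 0, 0]},
])

```text
time_s: 3.18
eef_pos: [0.4612, 0.0564, 0.254]
eef_rot: [0.225, 0.648, 0.693, 0.224]
wrist_force: [-0.3, 0.5, 0.6]
opening: 0.7
grasp_force: 0.0
```

```bash
cat > e.py <<'E'
from h import *
import sys
p,r,o=cur();print(np.round(p,4),o['time_s'],o['wrist_force'],np.round(o['q'],3))
t,tr=pose(.68,0,.115)
plan(p,r,t,tr,3,.7)
im,d=ctrl.camera('scene');cv2.imwrite('pics/s2.png',cv2.resize(im[100:240,250:410,::-1],None,fx=4,fy=4,interpolation=cv2.INTER_CUBIC))
im,d=ctrl.camera('top');cv2.imwrite('pics/t2.png',im[:,:,::-1])
E
python3 e.py
```

```text
[0.4612 0.0564 0.254 ] 3.175 [-0.32220562  0.54680995  0.62142443] [-0.288 -0.715  2.327  0.239  0.922 -0.44 ]
{"jaw": 0.7, "offset": [-13.3, 3.2, 8.9], "rot": [-0.6, -0.4, 1.1]},
{"jaw": 0.7, "offset": [-13.2, 3.3, 9.0], "rot": [-0.7, -0.4, 1.2]},
{"jaw": 0.7, "offset": [-13.1, 3.5, 9.1], "rot": [-0.6, -0.3, 1.1]},
```

Request:
apply_moves([
  {"jaw": 0.7, "offset": [-13.3, 3.2, 8.9], "rot": [-0.6, -0.4, 1.1]},
  {"jaw": 0.7, "offset": [-13.2, 3.3, 9.0], "rot": [-0.7, -0.4, 1.2]},
  {"jaw": 0.7, "offset": [-13.1, 3.5, 9.1], "rot": [-0.6, -0.3, 1.1]},
  {"jaw": 0.7, "offset": [0, 0, 0], "rot": [0, 0, 0]},
  {"jaw": 0.7, "offset": [0, 0, 0], "rot": [0, 0, 0]},
])

```text
time_s: 3.9
eef_pos: [0.4876, 0.0185, 0.2402]
eef_rot: [0.236, 0.665, 0.668, 0.236]
wrist_force: [0.2, 0.3, 0.1]
opening: 0.7
grasp_force: 0.0
```

```bash
sed -i 's/\.115/.058/;s/tr,3/tr,5/' e.py; python3 e.py
```

```text
[0.4876 0.0185 0.2402] 3.9 [0.21816126 0.29955683 0.11929276] [-0.394 -0.644  2.337  0.335  0.835 -0.544]
{"jaw": 0.7, "offset": [-0.2, -0.2, 11.5], "rot": [0.0, -0.0, 0.0]},
{"jaw": 0.7, "offset": [-0.2, -0.2, 11.5], "rot": [0.0, -0.0, 0.0]},
{"jaw": 0.7, "offset": [-0.2, -0.2, 11.4], "rot": [0.0, -0.0, 0.0]},
{"jaw": 0.7, "offset": [-0.3, -0.1, 11.5], "rot": [0.0, -0.1, 0.1]},
{"jaw": 0.7, "offset": [-0.2, -0.2, 11.4], "rot": [0.0, -0.0, 0.0]},
```

View pics/s2.png

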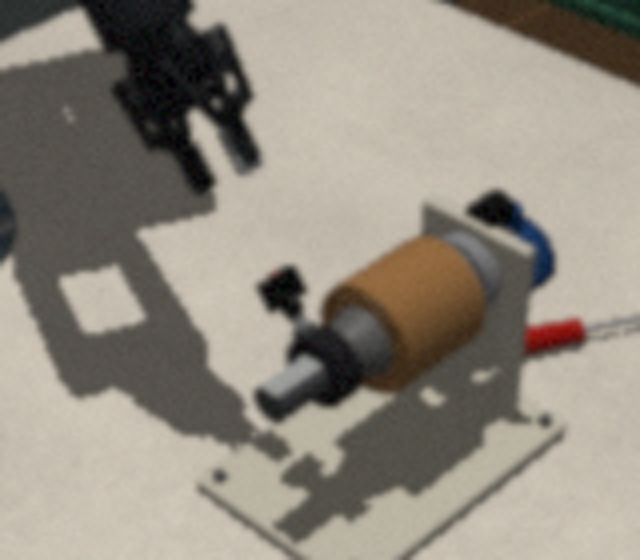

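Run:
```python
from h import *
p,r,o=cur();print(proj('scene',p),proj('top',p), (proj('scene',p)-[250,100])*4)
im,d=ctrl.camera('scene');a=cv2.resize(im[110:220,260:360,::-1],None,fx=4,fy=4,interpolation=cv2.INTER_CUBIC)
im,d=ctrl.camera('top');b=cv2.resize(im[150:260,250:350,::-1],None,fx=4,fy=4,interpolation=cv2.INTER_CUBIC)
cv2.imwrite('pics/st3.png',np.hstack([a,b]))
```

```text
[[313.0967984  156.82684887]] [[306.14573405 221.27533406]] [[252.3871936  227.30739549]]
```

View pics/st3.png

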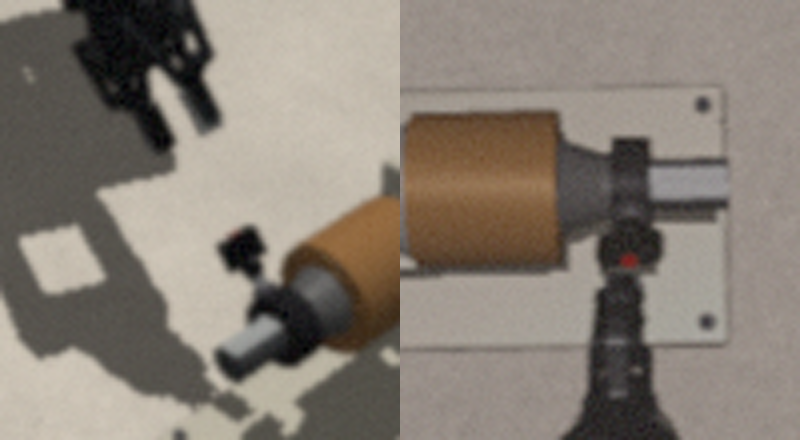

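Run:
```python
from h import *
for th in(.6,.68):
  for r in(.055,.068,.081):
    t,_=pose(th,0,r);print(th,r,(proj('scene',t)-[260,110])*4,(proj('top',t)-[250,150])*4+[400,0])
p,r,o=cur()
for y in(-.03,.03):
  for z in(0,-.01,-.02):print(y,z,(proj('scene',p+r.apply([0,y,z]))-[260,110])*4,(proj('top',p+r.apply([0,y,z]))-[250,150])*4+[400,0])
im,d=ctrl.camera('scene')
m=np.zeros_like(d,bool);m[110:155,280:320]=1
x=cloud('scene',d,m);q=r.inv().apply(x-p);q=q[(abs(q[:,0])<.04)&(abs(q[:,1])<.07)&(q[:,2]>-.12)&(q[:,2]<.03)]
for s in(-1,1):
  k=q[q[:,1]*s>0];print(len(k),np.round(np.percentile(k[:,2],[50,90,97,100]),4),np.round(np.median(k[k[:,2]>np.percentile(k[:,2],80)],0),4))
```

```text
0.6 0.055 [[250.21313008 259.35045428]] [[628.91338187 223.95619145]]
0.6 0.068 [[243.17502391 243.82852918]] [[628.39191164 234.06617165]]
0.6 0.081 [[236.10175961 228.22932893]] [[627.86025681 244.37799003]]
0.68 0.055 [[246.89663949 260.08928179]] [[629.16144622 230.40860754]]
0.68 0.068 [[239.09326138 244.80078276]] [[628.7028828  242.09567136]]
0.68 0.081 [[231.26209379 229.45807844]] [[628.23589924 254.00495159]]
-0.03 0 [[191.54636893 195.13108971]] [[626.43126522 328.47572616]]
-0.03 -0.01 [[185.50792165 183.44518218]] [[626.091084  338.4857282]]
-0.03 -0.02 [[179.45335052 171.72815357]] [[625.74604468 348.64504965]]
0.03 0 [[234.34896536 178.87708716]] [[622.29157348 240.38486228]]
0.03 -0.01 [[228.11593625 166.6762029 ]] [[621.90786368 250.01212404]]
0.03 -0.02 [[221.86549253 154.44146793]] [[621.51845095 259.78802476]]
255 [-0.0907 -0.0521 -0.0447 -0.0409] [-0.002  -0.0312 -0.052 ]
318 [-0.093  -0.0532 -0.0446 -0.0406] [-0.006   0.0372 -0.053 ]
```

Request:
apply_moves([
  {"jaw": 0.14, "offset": [0, 0, 0], "rot": [0, 0, 0]},
  {"jaw": 0.14, "offset": [0, 0, 0], "rot": [0, 0, 0]},
  {"jaw": 0.14, "offset": [0, 0, 0], "rot": [0, 0, 0]},
  {"jaw": 0.14, "offset": [0, 0, 0], "rot": [0, 0, 0]},
  {"jaw": 0.14, "offset": [0, 0, 0], "rot": [0, 0, 0]},
])

```text
time_s: 4.78
eef_pos: [0.4877, 0.0186, 0.2404]
eef_rot: [0.236, 0.665, 0.668, 0.237]
wrist_force: [-0.2, 0.4, -0.2]
opening: 0.145
grasp_force: 0.0
```

```bash
cat > f.py <<'E'
from h import *
print(ctrl.pinch_z)
p,r,o=cur();print(p,o['opening'],o['time_s'])
for c in('scene','top'):
  im,d=ctrl.camera(c)
  x=cloud(c,d,d>0);q=r.inv().apply(x-p);q=q[(abs(q[:,0])<.025)&(abs(q[:,1])<.06)&(q[:,2]>-.12)&(q[:,2]<.06)]
  h=np.histogram(q[:,2],np.arange(-.12,.061,.005));print([(round(a,3),n) for a,n in zip(h[1],h[0])])
  k=q[(q[:,2]>-.07)&(q[:,2]<-.0)];print(np.round(np.percentile(k,[2,50,98],axis=0),4).tolist())
E
python3 f.py
```

```text
0.0187
[0.48772306 0.01857387 0.24039435] 0.14454895894997483 4.775
[(np.float64(-0.12), np.int64(48)), (np.float64(-0.115), np.int64(48)), (np.float64(-0.11), np.int64(45)), (np.float64(-0.105), np.int64(45)), (np.float64(-0.1), np.int64(36)), (np.float64(-0.095), np.int64(38)), (np.float64(-0.09), np.int64(39)), (np.float64(-0.085), np.int64(37)), (np.float64(-0.08), np.int64(26)), (np.float64(-0.075), np.int64(21)), (np.float64(-0.07), np.int64(17)), (np.float64(-0.065), np.int64(19)), (np.float64(-0.06), np.int64(21)), (np.float64(-0.055), np.int64(21)), (np.float64(-0.05), np.int64(20)), (np.float64(-0.045), np.int64(17)), (np.float64(-0.04), np.int64(16)), (np.float64(-0.035), np.int64(0)), (np.float64(-0.03), np.int64(0)), (np.float64(-0.025), np.int64(0)), (np.float64(-0.02), np.int64(0)), (np.float64(-0.015), np.int64(0)), (np.float64(-0.01), np.int64(0)), (np.float64(-0.005), np.int64(0)), (np.float64(0.0), np.int64(0)), (np.float64(0.005), np.int64(0)), (np.float64(0.01), np.int64(0)), (np.float64(0.015), np.int64(0)), (np.float64(0.02), np.int64(0)), (np.float64(0.025), n
[... 925 characters left out ...]
0)), (np.float64(-0.03), np.int64(0)), (np.float64(-0.025), np.int64(0)), (np.float64(-0.02), np.int64(0)), (np.float64(-0.015), np.int64(0)), (np.float64(-0.01), np.int64(0)), (np.float64(-0.005), np.int64(0)), (np.float64(0.0), np.int64(0)), (np.float64(0.005), np.int64(0)), (np.float64(0.01), np.int64(0)), (np.float64(0.015), np.int64(0)), (np.float64(0.02), np.int64(0)), (np.float64(0.025), np.int64(0)), (np.float64(0.03), np.int64(43)), (np.float64(0.035), np.int64(38)), (np.float64(0.04), np.int64(23)), (np.float64(0.045), np.int64(19)), (np.float64(0.05), np.int64(19)), (np.float64(0.055), np.int64(12))]
[[-0.0117, 0.0102, -0.0602], [-0.0024, 0.0178, -0.0502], [0.008, 0.0204, -0.039]]
```

Request:
apply_moves([
  {"jaw": 0.7, "offset": [-0.3, -0.2, 0], "rot": [0, 0, 0]},
  {"jaw": 0.7, "offset": [-0.3, -0.2, 0], "rot": [0, 0, 0]},
  {"jaw": 0.7, "offset": [-0.3, 0, 8], "rot": [0, 0, 0]},
  {"jaw": 0.7, "offset": [0, 0, 14], "rot": [0, 0, 0]},
  {"jaw": 0.7, "offset": [0, 0, 14], "rot": [0, 0, 0]},
])

```text
time_s: 5.5
eef_pos: [0.5105, 0.0177, 0.2115]
eef_rot: [0.236, 0.665, 0.668, 0.237]
wrist_force: [-0.5, 0.3, -0.4]
opening: 0.699
grasp_force: 0.0
```

Request:
apply_moves([
  {"jaw": 0.7, "offset": [0, 0, 14], "rot": [0, 0, 0]},
  {"jaw": 0.7, "offset": [0, 0, 7], "rot": [0, 0, 0]},
  {"jaw": 0.7, "offset": [0, 0, 0], "rot": [0, 0, 0]},
  {"jaw": 0.7, "offset": [0, 0, 0], "rot": [0, 0, 0]},
  {"jaw": 0.7, "offset": [0, 0, 0], "rot": [0, 0, 0]},
])

```text
time_s: 6.12
eef_pos: [0.5235, 0.0177, 0.1965]
eef_rot: [0.236, 0.665, 0.668, 0.237]
wrist_force: [0.5, -0.1, -0.2]
opening: 0.698
grasp_force: 0.0
```

```bash
cat > g.py <<'E'
from h import *
import sys
p,r,o=cur();print(np.round(p,4),'t',o['time_s'],'F',np.round(o['wrist_force'],2),'T',np.round(o['torque'],3),'op',o['opening'],o['grasp_force'],'q',np.round(o['q'],3))
z=r.as_matrix();v=p-A;print('r',np.hypot(v[0],v[2]),'ang',np.arctan2(-v[0],v[2]),'tilt',np.arctan2(z[0,2],-z[2,2]),'dy',v[1],'Ftool',np.round(r.inv().apply(o['wrist_force']),2),'Ttool',np.round(r.inv().apply(o['torque']),3))
if len(sys.argv)>1:
  a=ctrl.camera('scene')[0];b=ctrl.camera('top')[0]
  a=cv2.resize(a[110:220,260:360,::-1],None,fx=4,fy=4,interpolation=cv2.INTER_CUBIC)
  b=cv2.resize(b[150:260,250:350,::-1],None,fx=4,fy=4,interpolation=cv2.INTER_CUBIC)
  cv2.imwrite(f'pics/{sys.argv[1]}.png',np.hstack([a,b]))
E
python3 g.py v4
```

```text
[0.5235 0.0177 0.1965] t 6.125 F [ 0.47 -0.06 -0.25] T [ 0.019  0.267 -0.01 ] op 0.6983436269905108 0.0 q [-0.347 -0.445  2.323  0.367  0.645 -0.574]
r 0.05881631713539565 ang 0.6594407729393343 tilt 0.6823612048593939 dy 0.00019298727590884648 Ftool [-0.06  0.2   0.49] Ttool [0.267 0.009 0.021]
```

View pics/v4.png

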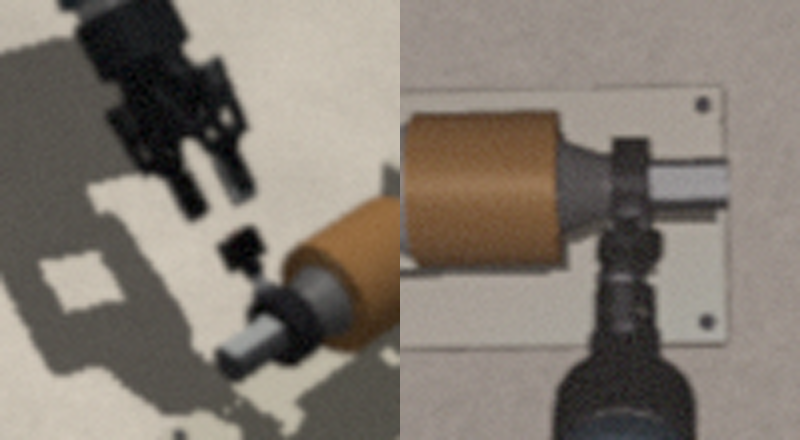

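Request:
apply_moves([
  {"jaw": 0.05, "offset": [0, 0, 0], "rot": [0, 0, 0]},
  {"jaw": 0.05, "offset": [0, 0, 0], "rot": [0, 0, 0]},
  {"jaw": 0.05, "offset": [0, 0, 0], "rot": [0, 0, 0]},
  {"jaw": 0.05, "offset": [0, 0, 0], "rot": [0, 0, 0]},
  {"jaw": 0.05, "offset": [0, 0, 0], "rot": [0, 0, 0]},
])

```text
time_s: 6.85
eef_pos: [0.5233, 0.0178, 0.1959]
eef_rot: [0.236, 0.665, 0.668, 0.237]
wrist_force: [-1.3, -0.0, -0.5]
opening: 0.05
grasp_force: 0.0
```

```bash
python3 g.py; python3 f.py | tail -1
```

```text
[0.5233 0.0178 0.1959] t 6.85 F [-1.32 -0.01 -0.53] T [-0.044  0.302 -0.024] op 0.049872084512271694 0.0 q [-0.346 -0.444  2.323  0.367  0.645 -0.575]
r 0.058413567110407044 ang 0.6680362657544794 tilt 0.6813111301893214 dy 0.000288866493563647 Ftool [-0.   -1.36 -0.42] Ttool [ 0.302 -0.049 -0.008]
[[-0.0189, -0.0053, -0.0496], [-0.0024, 0.002, -0.0171], [0.019, 0.0153, -0.0021]]
```

Request:
apply_moves([
  {"jaw": 0.7, "offset": [0.5, 0, 0], "rot": [0, 0, 0]},
  {"jaw": 0.7, "offset": [0.5, 0, 0], "rot": [0, 0, 0]},
  {"jaw": 0.7, "offset": [0, 0, 0], "rot": [0, 0, 0]},
  {"jaw": 0.7, "offset": [0, 0, 8], "rot": [0, 0, 0]},
  {"jaw": 0.7, "offset": [0, 0, 8], "rot": [0, 0, 0]},
])

```text
time_s: 7.58
eef_pos: [0.5337, 0.0188, 0.183]
eef_rot: [0.236, 0.665, 0.668, 0.237]
wrist_force: [-0.7, -0.4, 0.1]
opening: 0.699
grasp_force: 0.0
```

Request:
apply_moves([
  {"jaw": 0.7, "offset": [0, 0, 6], "rot": [0, 0, 0]},
  {"jaw": 0.7, "offset": [0, 0, 6], "rot": [0, 0, 0]},
  {"jaw": 0.7, "offset": [0, 0, 5], "rot": [0, 0, 0]},
  {"jaw": 0.7, "offset": [0, 0, 0], "rot": [0, 0, 0]},
  {"jaw": 0.7, "offset": [0, 0, 0], "rot": [0, 0, 0]},
])

```text
time_s: 8.2
eef_pos: [0.5441, 0.0189, 0.1703]
eef_rot: [0.236, 0.665, 0.668, 0.237]
wrist_force: [0.3, 0.1, 0.9]
opening: 0.698
grasp_force: 0.0
```

```bash
python3 g.py v5
```

```text
[0.5441 0.0189 0.1703] t 8.2 F [0.26 0.08 0.92] T [0.032 0.264 0.052] op 0.6982111729896398 0.0 q [-0.319 -0.325  2.303  0.397  0.542 -0.599]
r 0.025483105067331792 ang 0.6472595538845678 tilt 0.6814696657876147 dy 0.0013676128241819456 Ftool [ 0.08  0.78 -0.55] Ttool [ 0.264  0.059 -0.02 ]
```

View pics/v5.png

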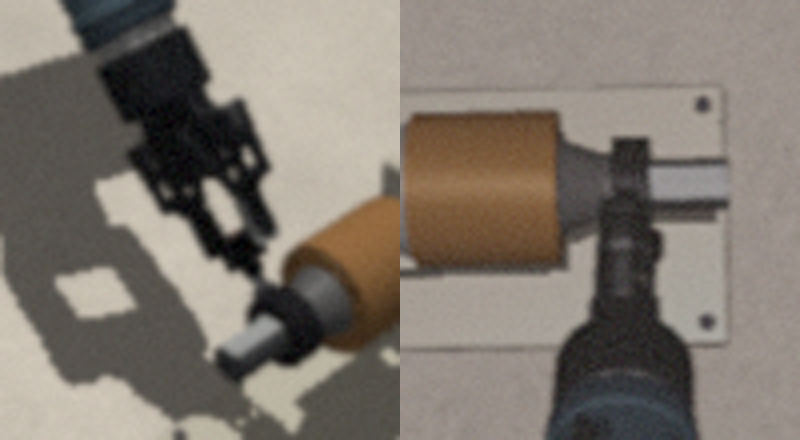

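Run:
```python
from h import *
p,r,o=cur()
im,d=ctrl.camera('top')
x=cloud('top',d,d>0);q=r.inv().apply(x-p)
for a in np.arange(-.10,.0,.008):
  k=x[(abs(q[:,2]-a)<.004)&(abs(q[:,0])<.03)&(abs(q[:,1])<.06)]
  if len(k):print(round(a,3),len(k),np.round(np.percentile(k[:,1],[3,50,97]),4),'z',np.median(k[:,2]).round(3),'x',np.median(k[:,0]).round(3))
d0=np.load('topd.npy');y=cloud('top',d0,d0>0)
k=y[(y[:,2]>.203)&(y[:,2]<.225)&(abs(y[:,0]-.51)<.03)&(abs(y[:,1]-.0175)<.03)]
print('knob',len(k),np.round(np.percentile(k[:,1],[0,3,50,97,100]),4))
```

```text
-0.1 14 [0.0063 0.0158 0.0276] z 0.283 x 0.526
-0.092 11 [0.0039 0.0169 0.0297] z 0.278 x 0.529
-0.084 1 [0.0045 0.0045 0.0045] z 0.261 x 0.518
-0.06 5 [-0.0011  0.0013  0.0226] z 0.217 x 0.511
-0.052 21 [-0.001   0.0059  0.0218] z 0.216 x 0.517
-0.044 12 [-0.001   0.0037  0.0332] z 0.209 x 0.52
-0.036 5 [-0.001   0.0013  0.0035] z 0.202 x 0.525
-0.012 1 [0.0065 0.0065 0.0065] z 0.178 x 0.538
-0.004 22 [0.0062 0.0158 0.0476] z 0.181 x 0.552
knob 119 [-0.0011 -0.001   0.0155  0.0353  0.0367]
```

Request:
apply_moves([
  {"jaw": 0.3, "offset": [-0.5, 0, 2], "rot": [0, 0, 0]},
  {"jaw": 0.3, "offset": [0, 0, 0], "rot": [0, 0, 0]},
  {"jaw": 0.0, "offset": [0, 0, 0], "rot": [0, 0, 0]},
  {"jaw": 0.0, "offset": [0, 0, 0], "rot": [0, 0, 0]},
  {"jaw": 0.0, "offset": [0, 0, 0], "rot": [0, 0, 0]},
])

```text
time_s: 8.98
eef_pos: [0.5452, 0.0185, 0.1685]
eef_rot: [0.236, 0.665, 0.668, 0.237]
wrist_force: [-2.8, 1.0, 0.6]
opening: 0.124
grasp_force: 60.7
```

```bash
python3 g.py
```

```text
[0.5452 0.0185 0.1685] t 8.975 F [-2.79  1.03  0.59] T [-0.047  0.549  0.154] op 0.12355787347052816 60.732729730953 q [-0.319 -0.318  2.302  0.401  0.537 -0.604]
r 0.02342449481385421 ang 0.6580622546558192 tilt 0.6809709874380464 dy 0.0009681635553303834 Ftool [ 1.04 -1.79 -2.21] Ttool [ 0.549  0.062 -0.148]
```

Request:
apply_moves([
  {"jaw": 0, "offset": [0, 1.5, 0.1], "rot": [3.6, 0, 0]},
  {"jaw": 0, "offset": [0, 1.5, 0], "rot": [3.6, 0, 0]},
  {"jaw": 0, "offset": [0, 1.5, 0.1], "rot": [3.6, 0, 0]},
  {"jaw": 0, "offset": [0, 1.5, 0], "rot": [3.6, 0, 0]},
  {"jaw": 0, "offset": [0, 1.5, 0.1], "rot": [3.6, 0, 0]},
])

```text
time_s: 9.6
eef_pos: [0.5518, 0.0184, 0.1725]
eef_rot: [0.128, 0.694, 0.697, 0.128]
wrist_force: [-1.9, 0.5, 0.1]
opening: 0.127
grasp_force: 60.4
```

```bash
python3 g.py
```

```text
[0.5518 0.0184 0.1725] t 9.6 F [-1.89  0.55  0.12] T [0.176 0.359 0.185] op 0.12658547942174045 60.4296863313175 q [-0.238 -0.119  2.013  0.109  0.896 -0.295]
r 0.023753188761368133 ang 0.3317714044311332 tilt 0.3648618080587464 dy 0.0009351109382344028 Ftool [ 0.55 -1.72 -0.78] Ttool [ 0.358  0.232 -0.11 ]
```

Request:
apply_moves([
  {"jaw": 0, "offset": [0, 1.5, 0.1], "rot": [3.6, 0, 0]},
  {"jaw": 0, "offset": [0, 1.5, 0], "rot": [3.6, 0, 0]},
  {"jaw": 0, "offset": [0, 1.5, 0.1], "rot": [3.6, 0, 0]},
  {"jaw": 0, "offset": [0, 1.5, 0], "rot": [3.6, 0, 0]},
  {"jaw": 0, "offset": [0, 1.5, 0.1], "rot": [3.6, 0, 0]},
])

```text
time_s: 10.22
eef_pos: [0.5592, 0.0185, 0.174]
eef_rot: [0.018, 0.706, 0.708, 0.018]
wrist_force: [-2.4, -0.1, 0.9]
opening: 0.128
grasp_force: 60.7
```

```bash
python3 g.py v6
```

```text
[0.5592 0.0185 0.174 ] t 10.225 F [-2.43 -0.11  0.91] T [0.033 0.333 0.116] op 0.1278296124343521 60.667918324589806 q [-0.185  0.127  1.714  0.01   1.251 -0.192]
r 0.02404641792920902 ang 0.014050744693425779 tilt 0.050721685927299816 dy 0.0009921778798077999 Ftool [-0.1  -2.38 -1.04] Ttool [ 0.333  0.04  -0.114]
```

View pics/v6.png

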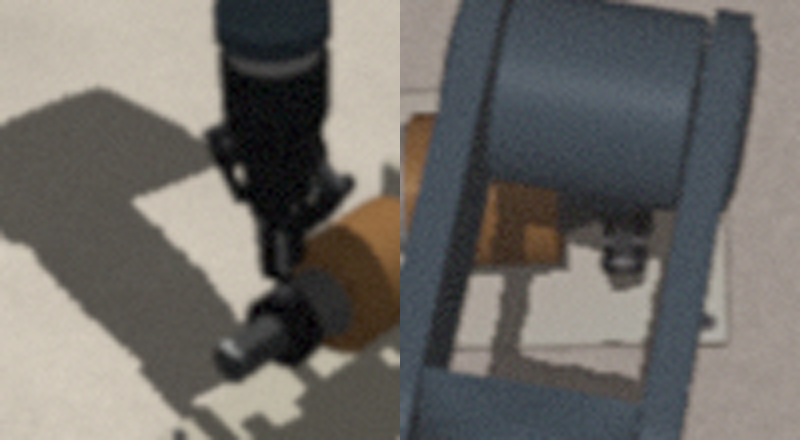

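Request:
apply_moves([
  {"jaw": 0, "offset": [0, 0, 0.2], "rot": [0, 0, 8]},
  {"jaw": 0, "offset": [0, 0, 0.2], "rot": [0, 0, 8]},
  {"jaw": 0, "offset": [0, 0, 0.2], "rot": [0, 0, 8]},
  {"jaw": 0, "offset": [0, 0, 0.2], "rot": [0, 0, 8]},
  {"jaw": 0, "offset": [0, 0, 0.2], "rot": [0, 0, 8]},
])

```text
time_s: 10.95
eef_pos: [0.5593, 0.0186, 0.173]
eef_rot: [0.011, 0.906, 0.422, 0.025]
wrist_force: [-1.4, 0.8, 0.9]
opening: 0.122
grasp_force: 60.6
```

```bash
python3 g.py
```

```text
[0.5593 0.0186 0.173 ] t 10.95 F [-1.4   0.84  0.93] T [0.136 0.312 0.073] op 0.12171628581897387 60.61251782113686 q [-0.186  0.125  1.718  0.011  1.245  0.51 ]
r 0.022970233639317588 ang 0.007321130438736965 tilt 0.05460867445422832 dy 0.0010621707751540081 Ftool [-0.22 -1.57 -1.  ] Ttool [ 0.329 -0.094 -0.065]
```

Request:
apply_moves([
  {"jaw": 0, "offset": [0, 0, 0.2], "rot": [0, 0, 8]},
  {"jaw": 0, "offset": [0, 0, 0.2], "rot": [0, 0, 8]},
  {"jaw": 0, "offset": [0, 0, 0.2], "rot": [0, 0, 8]},
  {"jaw": 0, "offset": [0, 0, 0.2], "rot": [0, 0, 8]},
  {"jaw": 0, "offset": [0, 0, 0], "rot": [0, 0, 0]},
])

```text
time_s: 11.58
eef_pos: [0.5593, 0.0187, 0.172]
eef_rot: [0.004, 0.987, 0.159, 0.027]
wrist_force: [0.3, 1.4, 0.3]
opening: 0.128
grasp_force: 60.3
```

```bash
python3 g.py
```

```text
[0.5593 0.0187 0.172 ] t 11.575 F [0.29 1.43 0.25] T [ 0.264  0.198 -0.169] op 0.1282878882637963 60.3092730010394 q [-0.186  0.126  1.718  0.011  1.244  1.063]
r 0.022038165427917193 ang 0.010711172144493302 tilt 0.05407798283920509 dy 0.0011920676959332362 Ftool [ 0.73 -1.27 -0.23] Ttool [ 0.303 -0.108  0.183]
```

```bash
cat > k.py <<'E'
from h import *
import sys
n=int(sys.argv[1]) if len(sys.argv)>1 else 8
F=[];T=[]
for i in range(n):
    p,r,o=cur();F.append(r.inv().apply(o['wrist_force']));T.append(r.inv().apply(o['torque']));W=o['wrist_force']
    ctrl.camera('scene')
F=np.array(F);T=np.array(T)
print('t',o['time_s'],'Ft',F.mean(0).round(2),'sd',F.std(0).round(2),'Tt',T.mean(0).round(3),'sd',T.std(0).round(3),'Fw',r.apply(F.mean(0)).round(2),'Tw',r.apply(T.mean(0)).round(3),'p',(p*1e3).round(2),'tilt',np.arctan2(r.as_matrix()[0,2],-r.as_matrix()[2,2]).round(4),'s',np.arctan2(-r.as_matrix()[1,1],r.as_matrix()[0,1]).round(4),'grip',o['opening'])
print(' zaxis',r.as_matrix()[:,2].round(4))
E
python3 k.py
```

```text
t 11.925 Ft [ 0.13 -1.98 -1.16] sd [0.52 0.53 0.6 ] Tt [ 0.437 -0.064  0.154] sd [0.083 0.035 0.031] Fw [-0.56  1.92  1.13] Tw [ 0.402  0.197 -0.133] p [559.26  18.63 172.06] tilt 0.0531 s 1.2528 grip 0.12480918708828109
 zaxis [ 5.310e-02  4.000e-04 -9.986e-01]
```

Request:
apply_moves([
  {"jaw": 0, "offset": [0, 0, 0.1], "rot": [0, 0, 5]},
  {"jaw": 0, "offset": [0, 0, 0.1], "rot": [0, 0, 5]},
  {"jaw": 0, "offset": [0, 0, 0.1], "rot": [0, 0, 5]},
  {"jaw": 0, "offset": [0, 0, 0.1], "rot": [0, 0, 3]},
  {"jaw": 0, "offset": [0, 0, 0.1], "rot": [0, 0, 2]},
])

```text
time_s: 12.6
eef_pos: [0.5593, 0.0186, 0.1715]
eef_rot: [-0.001, 1.0, -0.016, 0.027]
wrist_force: [-1.0, 2.9, 0.9]
opening: 0.125
grasp_force: 60.6
```

```bash
python3 k.py 5
```

```text
t 12.8 Ft [-0.19 -2.88 -0.64] sd [0.58 0.15 0.31] Tt [ 0.652 -0.157 -0.081] sd [0.041 0.029 0.044] Fw [-0.13  2.88  0.64] Tw [0.651 0.137 0.116] p [559.32  18.66 171.55] tilt 0.0531 s 1.6014 grip 0.1256993101126939
 zaxis [ 5.310e-02  4.000e-04 -9.986e-01]
```

Request:
apply_moves([
  {"jaw": 0, "offset": [0.4, -0.3, 0], "rot": [0, -1, 0]},
  {"jaw": 0, "offset": [0.4, -0.2, 0], "rot": [0, -1, 0]},
  {"jaw": 0, "offset": [0.4, 0, 0], "rot": [0, -1, 0]},
  {"jaw": 0, "offset": [0.4, 0, 0], "rot": [0, -1, 0]},
  {"jaw": 0, "offset": [0, 0, 0], "rot": [0, 0, 0]},
])

```text
time_s: 13.48
eef_pos: [0.561, 0.0188, 0.1715]
eef_rot: [-0.001, 1.0, -0.016, -0.009]
wrist_force: [-2.0, 2.5, 2.0]
opening: 0.126
grasp_force: 60.5
```

```bash
python3 k.py 5
```

```text
t 13.675 Ft [-1.82 -1.73 -1.24] sd [0.2  0.45 0.5 ] Tt [ 0.328 -0.435 -0.099] sd [0.06  0.064 0.023] Fw [-1.75  1.78  1.27] Tw [0.343 0.424 0.094] p [560.91  18.79 171.55] tilt -0.0165 s 1.6022 grip 0.12573458124579784
 zaxis [-0.0165  0.002  -0.9999]
```

Request:
apply_moves([
  {"jaw": 0, "offset": [0.4, 0, 0], "rot": [0, -1, 0]},
  {"jaw": 0, "offset": [0.4, 0, 0], "rot": [0, -1, 0]},
  {"jaw": 0, "offset": [0.4, 0, 0], "rot": [0, -1, 0]},
  {"jaw": 0, "offset": [0, 0, 0], "rot": [0, 0, 0]},
  {"jaw": 0, "offset": [0, 0, 0], "rot": [0, 0, 0]},
])

```text
time_s: 14.35
eef_pos: [0.5621, 0.0188, 0.1715]
eef_rot: [-0.001, 0.999, -0.016, -0.035]
wrist_force: [-2.9, 1.6, 1.1]
opening: 0.125
grasp_force: 60.4
```

```bash
python3 k.py 5
```

```text
t 14.55 Ft [-2.79 -1.08 -0.48] sd [0.4  0.45 0.26] Tt [ 0.192 -0.595 -0.069] sd [0.013 0.02  0.008] Fw [-2.72  1.17  0.67] Tw [0.215 0.588 0.056] p [562.01  18.82 171.49] tilt -0.0691 s 1.6022 grip 0.12506674626570438
 zaxis [-0.069   0.0038 -0.9976]
```

Request:
apply_moves([
  {"jaw": 0, "offset": [0.4, 0, 0], "rot": [0, -1, 0]},
  {"jaw": 0, "offset": [0.4, 0, 0], "rot": [0, -1, 0]},
  {"jaw": 0, "offset": [0, 0, 0], "rot": [0, 0, 0]},
  {"jaw": 0, "offset": [0, 0, 0], "rot": [0, 0, 0]},
  {"jaw": 0, "offset": [0, 0, 0], "rot": [0, 0, 0]},
])

```text
time_s: 15.22
eef_pos: [0.5627, 0.0188, 0.1715]
eef_rot: [-0.002, 0.998, -0.016, -0.053]
wrist_force: [-5.4, 1.2, 1.4]
opening: 0.125
grasp_force: 60.4
```

```bash
python3 k.py 5
```

```text
t 15.425 Ft [-4.9  -1.24 -0.67] sd [0.51 0.38 0.39] Tt [ 0.175 -0.88  -0.064] sd [0.018 0.013 0.036] Fw [-4.76  1.39  1.18] Tw [0.208 0.873 0.046] p [562.73  18.84 171.51] tilt -0.1052 s 1.6022 grip 0.12410850447069949
 zaxis [-0.105   0.005  -0.9945]
```

Request:
apply_moves([
  {"jaw": 0, "offset": [-0.8, 0, 0], "rot": [0, 2, 0]},
  {"jaw": 0, "offset": [-0.8, 0, 0], "rot": [0, 2, 0]},
  {"jaw": 0, "offset": [-0.8, 0, 0], "rot": [0, 2, 0]},
  {"jaw": 0, "offset": [-0.8, 0, 0], "rot": [0, 2, 0]},
  {"jaw": 0, "offset": [-0.8, 0, 0], "rot": [0, 2, 0]},
])

```text
time_s: 16.1
eef_pos: [0.5592, 0.0189, 0.1715]
eef_rot: [-0.0, 0.999, -0.016, 0.036]
wrist_force: [-2.0, 0.9, -0.9]
opening: 0.128
grasp_force: 60.1
```

Request:
apply_moves([
  {"jaw": 0, "offset": [-0.8, 0, 0], "rot": [0, 2, 0]},
  {"jaw": 0, "offset": [-0.8, 0, 0], "rot": [0, 2, 0]},
  {"jaw": 0, "offset": [0, 0, 0], "rot": [0, 0, 0]},
  {"jaw": 0, "offset": [0, 0, 0], "rot": [0, 0, 0]},
  {"jaw": 0, "offset": [0, 0, 0], "rot": [0, 0, 0]},
])

```text
time_s: 16.73
eef_pos: [0.5574, 0.0188, 0.1714]
eef_rot: [0.0, 0.997, -0.016, 0.07]
wrist_force: [-2.2, 0.2, -3.3]
opening: 0.124
grasp_force: 59.8
```

```bash
python3 k.py 5
```

```text
t 16.925 Ft [-1.88  0.48  2.58] sd [0.45 0.57 0.63] Tt [ 0.015 -0.456 -0.096] sd [0.048 0.047 0.025] Fw [-1.51 -0.43 -2.81] Tw [0.016 0.456 0.097] p [557.42  18.82 171.39] tilt 0.14 s 1.6022 grip 0.12864442900340284
 zaxis [ 0.1395 -0.003  -0.9902]
```

Request:
apply_moves([
  {"jaw": 0, "offset": [-0.4, 0, 0], "rot": [0, 1, 0]},
  {"jaw": 0, "offset": [-0.4, 0, 0], "rot": [0, 1, 0]},
  {"jaw": 0, "offset": [-0.4, 0, 0], "rot": [0, 1, 0]},
  {"jaw": 0, "offset": [0, 0, 0], "rot": [0, 0, 0]},
  {"jaw": 0, "offset": [0, 0, 0], "rot": [0, 0, 0]},
])

```text
time_s: 17.6
eef_pos: [0.5562, 0.0189, 0.1712]
eef_rot: [0.001, 0.995, -0.016, 0.096]
wrist_force: [2.7, -1.3, -7.4]
opening: 0.13
grasp_force: 59.0
```

```bash
python3 k.py 5
```

```text
t 17.8 Ft [0.63 1.66 7.9 ] sd [0.6  0.67 0.3 ] Tt [-0.213  0.104 -0.067] sd [0.03  0.053 0.019] Fw [ 2.08 -1.72 -7.63] Tw [-0.225 -0.097  0.025] p [556.15  18.94 171.22] tilt 0.1923 s 1.6022 grip 0.12277011050158901
 zaxis [ 0.1911 -0.0045 -0.9816]
```

Request:
apply_moves([
  {"jaw": 0, "offset": [0.7, 0, 0], "rot": [0, -2.1, 0]},
  {"jaw": 0, "offset": [0.7, 0, 0], "rot": [0, -2.1, 0]},
  {"jaw": 0, "offset": [0.7, 0, 0], "rot": [0, -2.1, 0]},
  {"jaw": 0, "offset": [0.7, 0, 0], "rot": [0, -2.1, 0]},
  {"jaw": 0, "offset": [0, 0, 0], "rot": [0, 0, 0]},
])

```text
time_s: 18.48
eef_pos: [0.5593, 0.019, 0.1716]
eef_rot: [-0.001, 1.0, -0.016, 0.023]
wrist_force: [1.4, -0.8, -6.3]
opening: 0.12
grasp_force: 59.4
```

```bash
python3 k.py 5
```

```text
t 18.675 Ft [2.06 1.   7.78] sd [0.66 0.26 0.98] Tt [-0.202  0.391 -0.093] sd [0.017 0.163 0.009] Fw [ 2.39 -1.07 -7.67] Tw [-0.218 -0.385  0.083] p [559.06  18.94 171.63] tilt 0.0473 s 1.6022 grip 0.12543833563195722
 zaxis [ 4.730e-02  1.000e-04 -9.989e-01]
```

Request:
apply_moves([
  {"jaw": 0.25, "offset": [0, 0, 0], "rot": [0, 0, 0]},
  {"jaw": 0.3, "offset": [0, 0, 0], "rot": [0, 0, 0]},
  {"jaw": 0.3, "offset": [0, 0, 0], "rot": [0, 0, 0]},
  {"jaw": 0.3, "offset": [0, 0, 0], "rot": [0, 0, 0]},
  {"jaw": 0.3, "offset": [0, 0, 0], "rot": [0, 0, 0]},
])

```text
time_s: 19.35
eef_pos: [0.559, 0.0189, 0.1718]
eef_rot: [-0.0, 1.0, -0.016, 0.023]
wrist_force: [0.1, 0.5, 0.3]
opening: 0.299
grasp_force: 0.0
```

```bash
python3 k.py 6
python3 - <<'E'
from h import *
p,r,o=cur()
im,d=ctrl.camera('scene')
x=cloud('scene',d,d>0);q=r.inv().apply(x-p);
k=x[(abs(q[:,0])<.03)&(abs(q[:,1])<.05)&(q[:,2]>-.06)&(q[:,2]<-.03)]
print(len(k),np.round(np.percentile(k,[3,50,97],axis=0),4).tolist())
E
```

```text
t 19.6 Ft [-0.11 -0.29  0.19] sd [0.36 0.24 0.54] Tt [-0.013 -0.026  0.011] sd [0.037 0.043 0.022] Fw [-0.09  0.29 -0.19] Tw [-0.012  0.027 -0.011] p [558.9   18.94 171.67] tilt 0.046 s 1.6022 grip 0.29611919089975297
 zaxis [ 4.600e-02  2.000e-04 -9.989e-01]
121 [[0.5505, -0.009, 0.2061], [0.5661, 0.0136, 0.2221], [0.5783, 0.0355, 0.2306]]
```

Request:
apply_moves([
  {"jaw": 0.2, "offset": [0, 0, 0], "rot": [0, 0, 0]},
  {"jaw": 0.0, "offset": [0, 0, 0], "rot": [0, 0, 0]},
  {"jaw": 0, "offset": [0, 0, 0], "rot": [0, 0, 0]},
  {"jaw": 0, "offset": [0, 0, 0], "rot": [0, 0, 0]},
  {"jaw": 0, "offset": [0, 0, 0], "rot": [0, 0, 0]},
])

```text
time_s: 20.32
eef_pos: [0.5589, 0.0188, 0.1719]
eef_rot: [-0.0, 1.0, -0.016, 0.023]
wrist_force: [-1.6, -0.5, 2.4]
opening: 0.126
grasp_force: 59.6
```

```bash
python3 k.py 4
```

```text
t 20.475 Ft [-1.19  0.93 -2.63] sd [0.2  0.76 0.31] Tt [-0.124 -0.224 -0.148] sd [0.023 0.022 0.032] Fw [-1.34 -0.89  2.57] Tw [-0.124  0.228  0.143] p [558.96  18.85 171.84] tilt 0.0462 s 1.6021 grip 0.12623424541042627
 zaxis [ 0.0462  0.     -0.9989]
```

Request:
apply_moves([
  {"jaw": 0, "offset": [0, 0, 0.1], "rot": [0, 0, 5]},
  {"jaw": 0, "offset": [0, 0, 0.1], "rot": [0, 0, 5]},
  {"jaw": 0, "offset": [0, 0, 0.1], "rot": [0, 0, 4]},
  {"jaw": 0, "offset": [0, 0, 0.1], "rot": [0, 0, 3]},
  {"jaw": 0, "offset": [0, 0, 0.1], "rot": [0, 0, 1]},
])

```text
time_s: 21.15
eef_pos: [0.559, 0.019, 0.1714]
eef_rot: [-0.004, 0.985, -0.172, 0.023]
wrist_force: [-1.0, -0.1, 3.6]
opening: 0.126
grasp_force: 59.8
```

```bash
python3 k.py 5
```

```text
t 21.35 Ft [-0.96  0.28 -3.59] sd [0.22 0.28 0.25] Tt [-0.101 -0.209 -0.107] sd [0.036 0.028 0.056] Fw [-1.17  0.06  3.54] Tw [-0.029  0.231  0.106] p [559.01  18.98 171.33] tilt 0.0463 s 1.9154 grip 0.12418107550992019
 zaxis [ 4.630e-02  3.000e-04 -9.989e-01]
```

Request:
apply_moves([
  {"jaw": 0, "offset": [0.35, -0.13, 0], "rot": [-0.34, -0.94, 0]},
  {"jaw": 0, "offset": [0.35, -0.13, 0], "rot": [-0.34, -0.94, 0]},
  {"jaw": 0, "offset": [0.35, -0.13, 0], "rot": [-0.34, -0.94, 0]},
  {"jaw": 0, "offset": [0, 0, 0], "rot": [0, 0, 0]},
  {"jaw": 0, "offset": [0, 0, 0], "rot": [0, 0, 0]},
])

```text
time_s: 22.02
eef_pos: [0.5602, 0.019, 0.1714]
eef_rot: [0.001, 0.985, -0.172, -0.003]
wrist_force: [-0.9, 0.7, 4.8]
opening: 0.124
grasp_force: 60.2
```

```bash
python3 k.py 5
```

```text
t 22.225 Ft [-1.84  0.28 -4.82] sd [0.39 0.41 0.42] Tt [-0.07  -0.386 -0.131] sd [0.017 0.018 0.021] Fw [-1.79  0.36  4.84] Tw [0.065 0.387 0.131] p [560.2   18.95 171.39] tilt -0.0069 s 1.9163 grip 0.12362100450768408
 zaxis [-6.9e-03  1.0e-04 -1.0e+00]
```

Request:
apply_moves([
  {"jaw": 0, "offset": [0.35, -0.13, 0], "rot": [-0.34, -0.94, 0]},
  {"jaw": 0, "offset": [0.35, -0.13, 0], "rot": [-0.34, -0.94, 0]},
  {"jaw": 0, "offset": [0, 0, 0], "rot": [0, 0, 0]},
  {"jaw": 0, "offset": [0, 0, 0], "rot": [0, 0, 0]},
  {"jaw": 0, "offset": [0, 0, 0], "rot": [0, 0, 0]},
])

```text
time_s: 22.9
eef_pos: [0.5608, 0.0189, 0.1714]
eef_rot: [0.004, 0.985, -0.172, -0.021]
wrist_force: [-2.7, -0.2, 6.4]
opening: 0.119
grasp_force: 60.3
```

```bash
python3 k.py 5
```

```text
t 23.1 Ft [-2.69  1.09 -6.5 ] sd [0.26 0.34 0.34] Tt [-0.108 -0.469 -0.104] sd [0.02  0.036 0.039] Fw [-2.63 -0.12  6.61] Tw [0.062 0.478 0.102] p [560.82  18.96 171.42] tilt -0.0424 s 1.916 grip 0.12546524698280745
 zaxis [-4.240e-02  1.000e-04 -9.991e-01]
```

Request:
apply_moves([
  {"jaw": 0, "offset": [-0.7, 0.26, 0], "rot": [0.68, 1.88, 0]},
  {"jaw": 0, "offset": [-0.7, 0.26, 0], "rot": [0.68, 1.88, 0]},
  {"jaw": 0, "offset": [-0.7, 0.26, 0], "rot": [0.68, 1.88, 0]},
  {"jaw": 0, "offset": [0, 0, 0], "rot": [0, 0, 0]},
  {"jaw": 0, "offset": [0, 0, 0], "rot": [0, 0, 0]},
])

```text
time_s: 23.78
eef_pos: [0.5587, 0.0189, 0.1713]
eef_rot: [-0.006, 0.985, -0.172, 0.031]
wrist_force: [-1.5, -0.6, 6.2]
opening: 0.125
grasp_force: 60.0
```

```bash
python3 k.py 4
```

```text
t 23.925 Ft [-1.43  0.66 -6.03] sd [0.5  0.19 0.27] Tt [-0.032 -0.403 -0.127] sd [0.011 0.016 0.036] Fw [-1.94 -0.13  5.92] Tw [0.099 0.389 0.133] p [558.67  18.95 171.3 ] tilt 0.0625 s 1.9157 grip 0.12376467430860395
 zaxis [ 6.25e-02  3.00e-04 -9.98e-01]
```

Request:
apply_moves([
  {"jaw": 0, "offset": [-0.35, 0.13, 0], "rot": [0.34, 0.94, 0]},
  {"jaw": 0, "offset": [-0.35, 0.13, 0], "rot": [0.34, 0.94, 0]},
  {"jaw": 0, "offset": [0, 0, 0], "rot": [0, 0, 0]},
  {"jaw": 0, "offset": [0, 0, 0], "rot": [0, 0, 0]},
  {"jaw": 0, "offset": [0, 0, 0], "rot": [0, 0, 0]},
])

```text
time_s: 24.6
eef_pos: [0.558, 0.0189, 0.1712]
eef_rot: [-0.009, 0.984, -0.172, 0.048]
wrist_force: [-0.5, 0.4, 4.9]
opening: 0.123
grasp_force: 60.1
```

```bash
python3 k.py 4
```

```text
t 24.75 Ft [-0.47 -0.35 -4.8 ] sd [0.62 0.38 0.17] Tt [ 0.088 -0.222 -0.123] sd [0.03  0.017 0.02 ] Fw [-0.8   0.49  4.75] Tw [0.145 0.179 0.138] p [558.    18.94 171.26] tilt 0.0986 s 1.9149 grip 0.1254459367262264
 zaxis [ 9.840e-02  4.000e-04 -9.951e-01]
```

Request:
apply_moves([
  {"jaw": 0, "offset": [-0.35, 0.13, 0], "rot": [0.34, 0.94, 0]},
  {"jaw": 0, "offset": [-0.35, 0.13, 0], "rot": [0.34, 0.94, 0]},
  {"jaw": 0, "offset": [0, 0, 0], "rot": [0, 0, 0]},
  {"jaw": 0, "offset": [0, 0, 0], "rot": [0, 0, 0]},
  {"jaw": 0, "offset": [0, 0, 0], "rot": [0, 0, 0]},
])

```text
time_s: 25.42
eef_pos: [0.5572, 0.0189, 0.1712]
eef_rot: [-0.012, 0.983, -0.172, 0.066]
wrist_force: [-0.3, 1.3, 3.9]
opening: 0.121
grasp_force: 59.9
```

```bash
python3 k.py 4
```

```text
t 25.575 Ft [ 0.77 -1.14 -3.99] sd [0.56 0.26 0.1 ] Tt [ 0.228 -0.004 -0.104] sd [0.023 0.019 0.007] Fw [0.57 0.81 4.1 ] Tw [ 0.2   -0.073  0.132] p [557.2   18.93 171.16] tilt 0.1334 s 1.9135 grip 0.13166667692939357
 zaxis [ 1.330e-01  4.000e-04 -9.911e-01]
```

Request:
apply_moves([
  {"jaw": 0, "offset": [0.7, -0.26, 0], "rot": [-0.64, -1.77, 0]},
  {"jaw": 0, "offset": [0.7, -0.26, 0], "rot": [-0.64, -1.77, 0]},
  {"jaw": 0, "offset": [0.7, -0.26, 0], "rot": [-0.64, -1.77, 0]},
  {"jaw": 0, "offset": [0, 0, 0], "rot": [0, 0, 0]},
  {"jaw": 0, "offset": [0, 0, 0], "rot": [0, 0, 0]},
])

```text
time_s: 26.25
eef_pos: [0.5594, 0.0189, 0.1714]
eef_rot: [-0.003, 0.985, -0.172, 0.016]
wrist_force: [-0.3, 0.8, 5.9]
opening: 0.122
grasp_force: 60.3
```

```bash
python3 k.py 4
```

```text
t 26.4 Ft [-0.36 -0.89 -5.31] sd [0.57 0.49 0.66] Tt [ 0.109 -0.21  -0.101] sd [0.023 0.025 0.023] Fw [-0.21  0.96  5.3 ] Tw [0.17  0.161 0.107] p [559.44  18.92 171.39] tilt 0.0338 s 1.9161 grip 0.1254910346288944
 zaxis [ 3.380e-02  1.000e-04 -9.994e-01]
```

Request:
apply_moves([
  {"jaw": 0.25, "offset": [0, 0, 0], "rot": [0, 0, 0]},
  {"jaw": 0.25, "offset": [0, 0, 0], "rot": [0, 0, 0]},
  {"jaw": 0, "offset": [0, 0, 0], "rot": [0, 0, 0]},
  {"jaw": 0, "offset": [0, 0, 0], "rot": [0, 0, 0]},
  {"jaw": 0, "offset": [0, 0, 0], "rot": [0, 0, 0]},
])

```text
time_s: 27.08
eef_pos: [0.559, 0.019, 0.1709]
eef_rot: [-0.003, 0.985, -0.172, 0.017]
wrist_force: [-0.3, 1.5, -1.3]
opening: 0.127
grasp_force: 60.0
```

```bash
python3 k.py 4
```

```text
t 27.225 Ft [-0.1  -0.86  2.9 ] sd [0.64 0.38 0.94] Tt [ 0.077 -0.051 -0.139] sd [0.021 0.028 0.011] Fw [ 0.29  0.85 -2.89] Tw [0.085 0.022 0.142] p [558.97  19.05 170.92] tilt 0.0339 s 1.9162 grip 0.12800423357505045
 zaxis [ 3.390e-02  4.000e-04 -9.994e-01]
```

Request:
apply_moves([
  {"jaw": 0, "offset": [0, 0, 0.1], "rot": [0, 0, 5]},
  {"jaw": 0, "offset": [0, 0, 0.1], "rot": [0, 0, 5]},
  {"jaw": 0, "offset": [0, 0, 0.1], "rot": [0, 0, 4]},
  {"jaw": 0, "offset": [0, 0, 0.1], "rot": [0, 0, 3]},
  {"jaw": 0, "offset": [0, 0, 0.1], "rot": [0, 0, 1]},
])

```text
time_s: 27.9
eef_pos: [0.5591, 0.0192, 0.1705]
eef_rot: [-0.006, 0.946, -0.324, 0.016]
wrist_force: [0.5, 1.9, -4.6]
opening: 0.126
grasp_force: 59.7
```

```bash
python3 k.py 5
```

```text
t 28.1 Ft [-1.1  -1.75  4.66] sd [0.48 0.5  0.5 ] Tt [ 0.318 -0.179 -0.137] sd [0.055 0.014 0.043] Fw [ 0.36  2.06 -4.65] Tw [ 0.357 -0.053  0.149] p [559.07  19.23 170.5 ] tilt 0.0342 s 2.2295 grip 0.12696486910520255
 zaxis [ 3.420e-02  7.000e-04 -9.994e-01]
```

Request:
apply_moves([
  {"jaw": 0, "offset": [0, 0, 0.1], "rot": [0, 0, 4]},
  {"jaw": 0, "offset": [0, 0, 0.1], "rot": [0, 0, 3]},
  {"jaw": 0, "offset": [0, 0, 0.1], "rot": [0, 0, 2]},
  {"jaw": 0, "offset": [0, 0, 0], "rot": [0, 0, 1]},
  {"jaw": 0, "offset": [0, 0, 0], "rot": [0, 0, 0]},
])

```text
time_s: 28.78
eef_pos: [0.5592, 0.0192, 0.1703]
eef_rot: [-0.007, 0.914, -0.405, 0.016]
wrist_force: [0.5, 4.8, -7.2]
opening: 0.122
grasp_force: 59.3
```

```bash
python3 k.py 6
```

```text
t 29.025 Ft [-3.19 -3.34  7.06] sd [0.4  0.61 0.54] Tt [ 0.629 -0.558 -0.168] sd [0.036 0.06  0.02 ] Fw [ 0.57  4.6  -7.04] Tw [ 0.83  -0.091  0.196] p [559.15  19.2  170.28] tilt 0.0343 s 2.4045 grip 0.12385919567181716
 zaxis [ 3.430e-02  7.000e-04 -9.994e-01]
```

Request:
apply_moves([
  {"jaw": 0.25, "offset": [0, 0, 0], "rot": [0, 0, 0]},
  {"jaw": 0.25, "offset": [0, 0, 0], "rot": [0, 0, 0]},
  {"jaw": 0, "offset": [0, 0, 0], "rot": [0, 0, 0]},
  {"jaw": 0, "offset": [0, 0, 0], "rot": [0, 0, 0]},
  {"jaw": 0, "offset": [0, 0, 0], "rot": [0, 0, 0]},
])

```text
time_s: 29.7
eef_pos: [0.5603, 0.0183, 0.1719]
eef_rot: [-0.007, 0.914, -0.405, 0.017]
wrist_force: [-0.1, -1.4, 5.4]
opening: 0.119
grasp_force: 61.0
```

```bash
python3 k.py 5
```

```text
t 29.9 Ft [ 0.87  1.11 -5.93] sd [0.36 0.19 0.57] Tt [-0.252  0.147 -0.144] sd [0.025 0.008 0.029] Fw [-0.46 -1.38  5.92] Tw [-0.283  0.088  0.133] p [560.26  18.27 171.86] tilt 0.0371 s 2.4047 grip 0.1251885677035948
 zaxis [ 0.0371 -0.0011 -0.9993]
```

Request:
apply_moves([
  {"jaw": 0, "offset": [0, 0, 0.1], "rot": [0, 0, 4]},
  {"jaw": 0, "offset": [0, 0, 0.1], "rot": [0, 0, 3]},
  {"jaw": 0, "offset": [0, 0, 0.1], "rot": [0, 0, 2]},
  {"jaw": 0, "offset": [0, 0, 0], "rot": [0, 0, 1]},
  {"jaw": 0, "offset": [0, 0, 0], "rot": [0, 0, 0]},
])

```text
time_s: 30.58
eef_pos: [0.5602, 0.0182, 0.1717]
eef_rot: [-0.008, 0.875, -0.483, 0.017]
wrist_force: [-1.5, -1.8, 6.4]
opening: 0.121
grasp_force: 61.1
```

```bash
python3 k.py 6
```

```text
t 30.825 Ft [ 0.68  1.81 -5.95] sd [0.32 0.5  0.52] Tt [-0.335  0.167 -0.186] sd [0.018 0.027 0.028] Fw [-1.38 -1.53  5.9 ] Tw [-0.326  0.195  0.173] p [560.22  18.21 171.65] tilt 0.037 s 2.5792 grip 0.12703147731682973
 zaxis [ 0.037  -0.0013 -0.9993]
```

Request:
apply_moves([
  {"jaw": 0, "offset": [0, 0, 0.1], "rot": [0, 0, 3]},
  {"jaw": 0, "offset": [0, 0, 0.1], "rot": [0, 0, 2]},
  {"jaw": 0, "offset": [0, 0, 0], "rot": [0, 0, 1]},
  {"jaw": 0, "offset": [0, 0, 0], "rot": [0, 0, 1]},
  {"jaw": 0, "offset": [0, 0, 0], "rot": [0, 0, 0]},
])

```text
time_s: 31.5
eef_pos: [0.5602, 0.0182, 0.1715]
eef_rot: [-0.009, 0.844, -0.536, 0.016]
wrist_force: [-2.6, -1.8, 7.7]
opening: 0.125
grasp_force: 61.2
```

```bash
python3 k.py 10
```

```text
t 31.95 Ft [ 0.84  2.   -7.51] sd [0.43 0.72 0.4 ] Tt [-0.409  0.176 -0.2  ] sd [0.016 0.021 0.034] Fw [-1.72 -1.6   7.46] Tw [-0.34   0.295  0.187] p [560.16  18.16 171.5 ] tilt 0.0369 s 2.7013 grip 0.12306023806022062
 zaxis [ 0.0369 -0.0014 -0.9993]
```

Request:
apply_moves([
  {"jaw": 0, "offset": [-0.07, 0.15, 0], "rot": [0.4, 0.2, 0]},
  {"jaw": 0, "offset": [-0.07, 0.15, 0], "rot": [0.4, 0.2, 0]},
  {"jaw": 0, "offset": [0, 0, 0], "rot": [0, 0, 0]},
  {"jaw": 0, "offset": [0, 0, 0], "rot": [0, 0, 0]},
  {"jaw": 0, "offset": [0, 0, 0], "rot": [0, 0, 0]},
])

```text
time_s: 32.62
eef_pos: [0.5601, 0.0182, 0.1715]
eef_rot: [-0.013, 0.844, -0.536, 0.023]
wrist_force: [-1.4, -1.4, 7.1]
opening: 0.128
grasp_force: 61.1
```

```bash
python3 k.py 6
```

```text
t 32.875 Ft [ 1.36  0.85 -6.79] sd [0.53 0.37 0.34] Tt [-0.317  0.218 -0.215] sd [0.024 0.028 0.031] Fw [-0.55 -1.58  6.77] Tw [-0.343  0.194  0.197] p [560.07  18.19 171.57] tilt 0.053 s 2.701 grip 0.1258229123914545
 zaxis [ 0.053  -0.0017 -0.9986]
```

Request:
apply_moves([
  {"jaw": 0.2, "offset": [0, 0, 0], "rot": [0, 0, 0]},
  {"jaw": 0.4, "offset": [0, 0, 0], "rot": [0, 0, 0]},
  {"jaw": 0.5, "offset": [0, 0, 0], "rot": [0, 0, 0]},
  {"jaw": 0.5, "offset": [0, 0, 0], "rot": [0, 0, 0]},
  {"jaw": 0.5, "offset": [0, 0, 0], "rot": [0, 0, 0]},
])

```text
time_s: 33.55
eef_pos: [0.5589, 0.019, 0.1699]
eef_rot: [-0.013, 0.844, -0.536, 0.021]
wrist_force: [-0.5, -0.6, -0.6]
opening: 0.499
grasp_force: 0.0
```

```bash
python3 k.py 4
```

```text
t 33.7 Ft [ 0.26  0.35 -0.07] sd [0.33 0.6  0.46] Tt [-0.031 -0.036  0.019] sd [0.031 0.018 0.027] Fw [-0.21 -0.38  0.06] Tw [ 0.02   0.043 -0.018] p [559.04  18.96 170.02] tilt 0.0504 s 2.7013 grip 0.5040403621106347
 zaxis [ 5.040e-02 -1.000e-04 -9.987e-01]
```

Request:
apply_moves([
  {"jaw": 0.5, "offset": [0, 0, -10], "rot": [0, 0, 0]},
  {"jaw": 0.5, "offset": [0, 0, -20], "rot": [0, 0, 0]},
  {"jaw": 0.5, "offset": [0, 0, -30], "rot": [0, 0, 0]},
  {"jaw": 0.5, "offset": [0, 0, -40], "rot": [0, 0, 0]},
  {"jaw": 0.5, "offset": [0, 0, -40], "rot": [0, 0, 0]},
])

```text
time_s: 34.38
eef_pos: [0.5518, 0.019, 0.3119]
eef_rot: [-0.014, 0.844, -0.536, 0.022]
wrist_force: [0.4, 0.0, 1.4]
opening: 0.497
grasp_force: 0.0
```

Request:
apply_moves([
  {"jaw": 0.5, "offset": [25, 50, 0], "rot": [0, 0, 0]},
  {"jaw": 0.5, "offset": [25, 50, 0], "rot": [0, 0, 0]},
  {"jaw": 0.5, "offset": [25, 50, 0], "rot": [0, 0, 0]},
  {"jaw": 0.5, "offset": [25, 50, 0], "rot": [0, 0, 0]},
  {"jaw": 0.5, "offset": [0, 0, 0], "rot": [0, 0, 0]},
])

```text
time_s: 35.0
eef_pos: [0.412, -0.1596, 0.3038]
eef_rot: [-0.013, 0.842, -0.538, 0.022]
wrist_force: [0.9, -0.7, 0.5]
opening: 0.502
grasp_force: 0.0
```

```bash
python3 g.py v7
python3 - <<'E'
from h import *
for c in('top','scene'):
    im,d=ctrl.camera(c);x=cloud(c,d,d>0)
    k=x[(x[:,2]>.195)&(x[:,2]<.24)&(abs(x[:,0]-.556)<.035)&(abs(x[:,1]-.0175)<.028)]
    t=k[k[:,2]>np.percentile(k[:,2],95)-.006];u=t-A
    print(c,len(k),len(t),np.round(t.mean(0),4),'rect',cv2.minAreaRect((u[:,:2]*1e3).astype(np.float32)),'zmax',np.percentile(k[:,2],95))
E
```

```text
[ 0.412  -0.1596  0.3038] t 35.0 F [ 0.91 -0.65  0.53] T [-0.009 -0.004  0.024] op 0.5015765921688932 0.0 q [-0.664 -0.248  1.807  0.03   1.54   2.043]
r 0.2130751310397599 ang 0.7645588664574604 tilt 0.05106291739982767 dy -0.17705075703923023 Ftool [ 0.98 -0.57 -0.49] Ttool [ 0.001  0.008 -0.024]
top 104 72 [0.5559 0.0167 0.2268] rect ((-3.313563346862793, -0.8545742034912109), (11.485092163085938, 38.41706466674805), 23.083837509155273) zmax 0.22969417575505807
scene 79 35 [0.5607 0.0159 0.2251] rect ((-0.42141056060791016, 0.4439105987548828), (10.288244247436523, 42.69984436035156), 26.76630401611328) zmax 0.22735531249480737
```

View pics/v7.png

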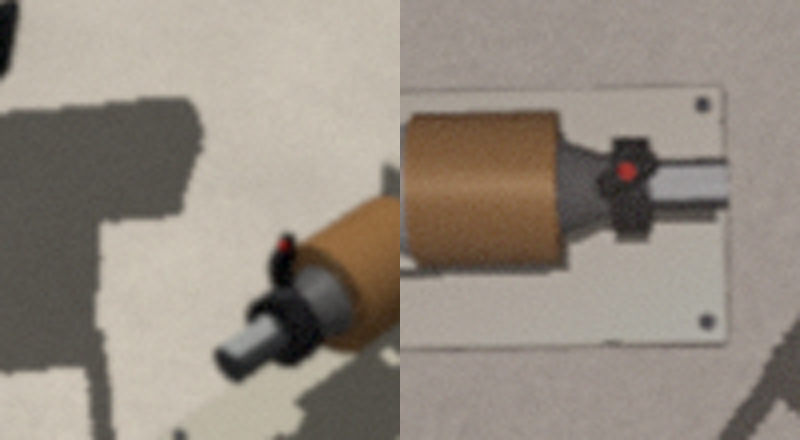

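```bash
python3 -c "
from bench import ctrl
print(ctrl.hand_in())"
```

```text
the job is handed in; nothing more can be done
None
```

I locked the collar and handed the job in at about 35 s: its set screw faces the flat (about 0.05 rad lean, by feel) and the screw is turned to about 2.70 rad. I put the preload at roughly 60–100 N; the torque signal was noisy, so this is an estimate. The knob is released, the arm is clear, and no other parts were touched.

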